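Turn the focus timers to their reset flat and reset them

ROBOT

A 6-joint arm with a two-finger parallel gripper is mounted at the origin on the work surface; the furniture and walls round the work are solid. World frame = base frame: x ahead of the robot, y to its left, z up, the work surface at z = 0. Lengths are in m, angles in rad, forces in N, time in s.
With the tool pointing down it reaches from about 0.4 to 0.825 m from the base axis. Payload 7 kg.
Tool frame: the origin (TCP) lies at the very end of the fingers, on their centre line; the grasp point (between the pads) lies 19 mm behind it; z points along the fingers, y is the line along which they close (so a half turn about z gives the same grasp; the last joint's range is limited). The gripper opens to 88 mm and grips with 3 to 60 N. Pads are 19 mm wide; open, the fingers measure 130 mm over their backs; the gripper's body (78 mm by 193 mm) begins 47 mm behind the grasp point.
Start: joints at [-0.82, 0.359, 0.012, 0, -1.224, -0.288], TCP at [0.301, -0.604, 0.227] pointing down, gripper open.
Joint ranges: [-3.07, 3.07], [-1.43, 2.12], [-1.02, 1.25], [-3.03, 1.67], [-3.05, -0], [-3.03, 3.03]. Speed limits (rad/s): [2.39, 2.39, 3.01, 3.14, 3.14, 3.14].

INTERFACE

Orientations are given as [roll, pitch, yaw] about the fixed x, y, z axes, in that order (R = Rz(yaw) Ry(pitch) Rx(roll)).
In Python, from station import arm gives the robot as it stands. The module is installed in compiled form; this text tells all that it offers.
- The arm moves only by the shell command python3 -m crank 'ROWS' [FORCE]. ROWS is JSON, a list of rows, each an object of numbers: "dx", "dy", "dz": the shift along the world's x, y, z in m; "twist": the turn about the world's z in degrees; "grip": the opening, from -1 (shut) to 1 (fully open). A call has exactly 5 rows; each row is the pose to reach, as a shift and turn from the pose commanded when the call began; what a row does not reach only later rows make up. A row lasts 1/12 s, in which the tool goes at most 41.7 mm and 7.16 degrees, less where a joint would pass 70% of its speed; a pose out of reach is approached as far as the arm can. A call with a gripper value outside its range is refused whole. The fingers move at their own pace and stop on an object; FORCE is the grip in N (left out, the last holds). Time passes only in rows, so rows that repeat a pose let the fingers close, or fill a call up. It gives the time, the measured TCP pose, the force, the opening and the grip force at its end, in the units of the state.
- arm.get_state(): the state, without advancing time (a new reading comes with each control period).
- arm.grab_frame(name): name is "scene" or "top" or "wrist"; returns the picture (420x560x3 uint8, red, green, blue); there is no depth.
- arm.get_calibration(name): a dict with "fx", "fy", "cx", "cy" (pixels), "k1" (the pictures are not rectified: a ray, as slopes to the right and down, at radius r is drawn at 1 + k1 r^2 times it, then the intrinsics apply), "cam_to_world" (4x4, takes a point from camera to world coordinates); the wrist camera has in their place "tool_from_camera" (4x4, takes a point from camera to tool coordinates, whose origin is the TCP and whose axes are the flange's). Camera axes: x right, y down, z forward; pixel columns grow to the right and rows downward; lengths in m; the calibration is good to about 2 mm. A picture is of the moment at which its call begins: read the wrist's pose just before it. get_calibration takes no time and is no camera call.
- arm.job_done(): hands the job in; it is judged then, once.
The state is a dict: "t": time; "q": joint angles; "qd": joint speeds; "joint_efforts": joint torques, N m; "eef_pos": TCP position; "ee_rot": TCP orientation; "force": force on the tool from outside, world axes, zero at the start; "moment": the same for the moment, N m; "width": finger opening in m; "gripper_force": force on a finger pad.
Only numpy, scipy, OpenCV 4.12 (cv2) and the standard library are available. Lean on these libraries where they do the work, as an engineer would, in place of code of your own. Each camera call takes 0.05 s, during which the arm holds its last target. There are 200 camera calls.

TASK

Three or four hexagonal focus timers are lying on the desk as they were last used. Roll each one until the flat with the sunk button lies on top, resting on the desk; when all of them lie so, take the reset pen from its wooden block, push every button in with the pen's tip (not with the fingers) until it stays in, and stand the pen back in its block, collar down on the wood. Leave the pad of sticky notes where it is.

Things in the scene. Friction and masses are not known exactly. Their poses are not given: they have to be found in the camera images.
- timer_a_centre (a point): Centre of focus timer a (may be absent; all look alike): loose white hexagonal prism, 62 mm long, 54 mm across flats, 62 across corners, flats 31 mm wide, 0.15 kg. x: its long axis (flat ends at +/-31 mm, good to grip). z: out through the marked flat, the one with a sunk square button (the others have 1 to 5 dots). On the desk on any flat the centre is 27 mm up; z straight up = marked flat on top.
- button_a: The button of timer a, origin at the centre of its top face: a grey 18 mm square in the middle of the marked flat, at the bottom of a 20 mm square recess; its top face lies 3 mm below the flat when out (24 mm from the timer's centre along the timer's z) and 8 mm below when in.
- press_a (a joint): Travel of that button: 0 = out, 0.005 m = fully in. A light spring and a friction catch resist with 2 to 3.5 N; the catch holds the button wherever it was pushed to, and at 0.005 it is on its stop.
- timer_b_centre (a point): Centre of focus timer b (may be absent; all look alike): loose white hexagonal prism, 62 mm long, 54 mm across flats, 62 across corners, flats 31 mm wide, 0.15 kg. x: its long axis (flat ends at +/-31 mm, good to grip). z: out through the marked flat, the one with a sunk square button (the others have 1 to 5 dots). On the desk on any flat the centre is 27 mm up; z straight up = marked flat on top.
- button_b: The button of timer b, origin at the centre of its top face: a grey 18 mm square in the middle of the marked flat, at the bottom of a 20 mm square recess; its top face lies 3 mm below the flat when out (24 mm from the timer's centre along the timer's z) and 8 mm below when in.
- press_b (a joint): Travel of that button: 0 = out, 0.005 m = fully in. A light spring and a friction catch resist with 2 to 3.5 N; the catch holds the button wherever it was pushed to, and at 0.005 it is on its stop.
- timer_c_centre (a point): Centre of focus timer c (may be absent; all look alike): loose white hexagonal prism, 62 mm long, 54 mm across flats, 62 across corners, flats 31 mm wide, 0.15 kg. x: its long axis (flat ends at +/-31 mm, good to grip). z: out through the marked flat, the one with a sunk square button (the others have 1 to 5 dots). On the desk on any flat the centre is 27 mm up; z straight up = marked flat on top.
- button_c: The button of timer c, origin at the centre of its top face: a grey 18 mm square in the middle of the marked flat, at the bottom of a 20 mm square recess; its top face lies 3 mm below the flat when out (24 mm from the timer's centre along the timer's z) and 8 mm below when in.
- press_c (a joint): Travel of that button: 0 = out, 0.005 m = fully in. A light spring and a friction catch resist with 2 to 3.5 N; the catch holds the button wherever it was pushed to, and at 0.005 it is on its stop.
- timer_d_centre (a point): Centre of focus timer d (may be absent; all look alike): loose white hexagonal prism, 62 mm long, 54 mm across flats, 62 across corners, flats 31 mm wide, 0.15 kg. x: its long axis (flat ends at +/-31 mm, good to grip). z: out through the marked flat, the one with a sunk square button (the others have 1 to 5 dots). On the desk on any flat the centre is 27 mm up; z straight up = marked flat on top.
- button_d: The button of timer d, origin at the centre of its top face: a grey 18 mm square in the middle of the marked flat, at the bottom of a 20 mm square recess; its top face lies 3 mm below the flat when out (24 mm from the timer's centre along the timer's z) and 8 mm below when in.
- press_d (a joint): Travel of that button: 0 = out, 0.005 m = fully in. A light spring and a friction catch resist with 2 to 3.5 N; the catch holds the button wherever it was pushed to, and at 0.005 it is on its stop.
- pen_block_mouth (a point): Centre of the round mouth, on top of the wooden pen block: a fixed upright block 50 x 50 x 75 mm with one bore, 18 mm in diameter and 70 mm deep, its top 75 mm above the desk. z is up.
- reset_pen_grip (a point): Half-way up the handle of the reset pen (loose, 0.05 kg, upright in the block); z: tip to handle. From the tip up: steel shank 62 mm long (9 mm thick, tip 7), black collar 30 mm wide, 5 thick, which rests on the block's top, black round handle 16 mm thick, 65 long. This point is 102 mm above the tip, 35 above the collar's top and, pen home, 40 above the block's mouth.
- note_pad: Bystander: a loose white pad of sticky notes, 77 x 77 x 23 mm, origin under its centre.
There are look-alikes about, which are no part of the job. Of the things that look like the note_pad, the larger one is meant.

How it is judged:
On the way, in this order (a step that is already met when the one before it is completed fails the run):
1. every timer lies on the desk with its button flat on top (angle between each of timer_a_centre, timer_b_centre, timer_c_centre, timer_d_centre's own z axis and vertical below 0.12 rad and height (world z) of timer_a_centre between 0.02 and 0.034 m and height (world z) of timer_b_centre between 0.02 and 0.034 m and height (world z) of timer_c_centre between 0.02 and 0.034 m and height (world z) of timer_d_centre between 0.02 and 0.034 m), for 0.2 s.
2. every button has been pushed in, the timers lying button up (all of step 1 and value of joint each of press_a, press_b, press_c, press_d above 0.004 m), for 0.2 s.
At the end, for the whole second after the job is handed in: Every timer present lies still on the desk with its marked flat up (within 0.12 rad, centre 20 to 34 mm above the desk), every button stays in (over 4 mm), and the reset pen stands in its block: upright within 0.12 rad, within 10 mm of the bore's axis, handle centre 35 to 45 mm above the mouth (all of step 2 and horizontal distance between reset_pen_grip and pen_block_mouth below 0.01 m and z of reset_pen_grip in the frame of pen_block_mouth between 0.035 and 0.045 m and angle between reset_pen_grip's own z axis and vertical below 0.12 rad and linear speed of each of timer_a, timer_b, timer_c, timer_d, reset_pen below 0.03 m/s); the robot touches nothing.
It fails at once if a button is pressed with the fingers (contact force between the fingers and button_a above 1 N or contact force between the fingers and button_b above 1 N or contact force between the fingers and button_c above 1 N or contact force between the fingers and button_d above 1 N).
It fails at once if the note pad is pushed more than 5 cm away (distance of note_pad from where it was at the start of the episode above 0.05 m).
Of timer_a, timer_b, timer_c, timer_d only 3 to 4 are there at a start; the rules pass over those that are not, and their reading is None.
At some moment in a run one of timer_a, timer_b, timer_c, timer_d may be knocked a few centimetres aside while the robot is not near it.
It also fails if it takes over 210 s, if anything falls off the work surface, if the arm or the gripper's body presses on something with over 40 N, if the wrist force passes 120 N, or if a joint passes its speed limit or range.

## Working session

There is one attempt and no reset: what is moved stays moved. The work goes in short steps, Python scripts to look and compute and a shell command to move; the robot and the scene stay as the last step left them, time stands still between calls to the robot, and variables do not carry over. Pictures are saved under pics/ and viewed, at most 14 in all, crops included, and the job is handed in when it is done.

```bash
mkdir -p pics; cat > h.py <<'E'
import numpy as np, cv2, sys
from station import arm
from scipy.spatial.transform import Rotation as R
def snap(name, out=None):
    s=arm.get_state(); im=arm.grab_frame(name); c=dict(arm.get_calibration(name))
    if 'cam_to_world' in c: T=np.array(c['cam_to_world'])
    else:
        W=np.eye(4); W[:3,:3]=R.from_euler('xyz',s['ee_rot']).as_matrix(); W[:3,3]=s['eef_pos']
        T=W@np.array(c['tool_from_camera'])
    c['T']=T
    c={k:(np.array(v) if not isinstance(v,str) else v) for k,v in c.items()}
    if out: cv2.imwrite(f'pics/{out}.png',im[:,:,::-1]); np.savez(f'pics/{out}.npz',im=im,**c)
    return im,c
def load(out): d=np.load(f'pics/{out}.npz'); return d['im'],d
def ray(c,u,v):
    x=(u-c['cx'])/c['fx']; y=(v-c['cy'])/c['fy']; xd=np.array([x,y]); p=xd.copy()
    for _ in range(30): p=xd/(1+c['k1']*(p@p))
    T=c['T']; d=T[:3,:3]@np.array([p[0],p[1],1]); return T[:3,3],d/np.linalg.norm(d)
def atz(c,u,v,z):
    o,d=ray(c,u,v); return o+d*(z-o[2])/d[2]
def tri(*obs):
    A=np.zeros((3,3));b=np.zeros(3); L=[ray(*o) for o in obs]
    for o,d in L:
        P=np.eye(3)-np.outer(d,d); A+=P; b+=P@o
    X=np.linalg.solve(A,b); return X,[np.linalg.norm((np.eye(3)-np.outer(d,d))@(X-o)) for o,d in L]
def proj(c,X):
    T=c['T']; p=T[:3,:3].T@(np.asarray(X)-T[:3,3]); p=p[:2]/p[2]; p=p*(1+c['k1']*(p@p))
    return np.array([p[0]*c['fx']+c['cx'],p[1]*c['fy']+c['cy']])
def crop(out,new,u0,v0,u1,v1,f):
    im,_=load(out); cv2.imwrite(f'pics/{new}.png',cv2.resize(im[v0:v1,u0:u1,::-1],None,fx=f,fy=f,interpolation=cv2.INTER_CUBIC))
E
python3 - <<'E'
from h import *
np.set_printoptions(precision=3,suppress=True)
a,c=snap('scene','scene0');b,d=snap('top','top0');w,e=snap('wrist','wrist0')
print(c['T'],d['T'],e['T'],e['tool_from_camera'],c['fx'],d['fx'],e['fx'],arm.get_state())
E
```

```text
[[ 0.071  0.66  -0.748  1.478]
 [ 0.997 -0.047  0.054 -0.114]
 [ 0.001 -0.75  -0.662  0.971]
 [ 0.     0.     0.     1.   ]] [[ 0.014 -0.999  0.038  0.446]
 [-1.    -0.013  0.025 -0.039]
 [-0.025 -0.038 -0.999  1.009]
 [ 0.     0.     0.     1.   ]] [[-0.446  0.865  0.231  0.238]
 [ 0.895  0.43   0.117 -0.635]
 [ 0.002  0.259 -0.966  0.383]
 [ 0.     0.     0.     1.   ]] [[-0.    -0.966 -0.259  0.071]
 [ 1.    -0.     0.     0.   ]
 [-0.    -0.259  0.966 -0.157]
 [ 0.     0.     0.     1.   ]] 508.63929105741585 388.7682148881517 357.8542545746419 {'t': 0.15, 'q': array([-0.82 ,  0.359,  0.011, -0.   , -1.224, -0.288]), 'qd': array([-0.001, -0.002,  0.002,  0.001, -0.   , -0.002]), 'joint_efforts': array([ -0.001, -58.328,  29.329,   7.001,   0.009,  -0.   ]), 'eef_pos': array([ 0.301, -0.604,  0.226]), 'ee_rot': array([ 3.14 , -0.   , -2.679]), 'force': array([-0.538, -0.648,  0.499]), 'moment': array([-0.012,  0.003, -0.026]), 'gripper_force': 0.0, 'width': 0.08747652455569245}
```

View pics/scene0.png

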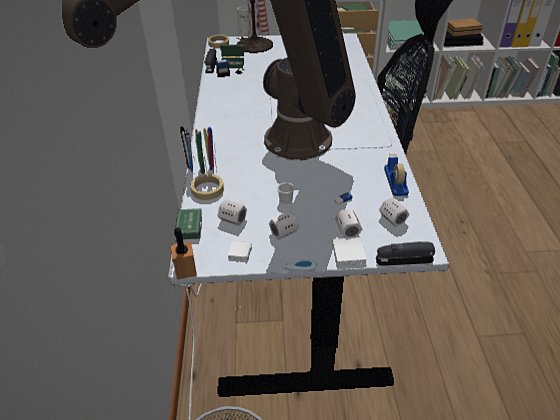

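View pics/top0.png

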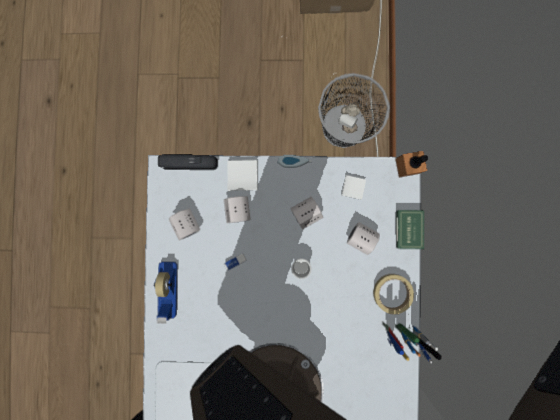

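```bash
python3 - <<'E'
from h import *
crop('top0','top0c',150,140,430,290,2.85)
crop('scene0','scene0c',165,180,445,280,2.85)
a=cv2.imread('pics/top0c.png');b=cv2.imread('pics/scene0c.png')
n=np.vstack([a,b])[:, :]; n=cv2.resize(n,None,fx=.83,fy=.83); print(n.shape,a.shape); 
cv2.imwrite('pics/both0.png',n)
_,t=load('top0')
for n,u,v,z in [('cushL',184,223,.054),('2',237,209,.054),('3',307,211,.054),('4',364,239,.054),('padbig',242,172,.023),('padsm',354,186,.02),('block',418,160,.15),('cup',302,268,.05)]: print(n,atz(t,u,v,z).round(3), np.hypot(*atz(t,u,v,z)[:2]).round(3))
E
```

```text
(592, 662, 3) (428, 798, 3)
cushL [0.428 0.231 0.054] 0.486
2 [0.464 0.1   0.054] 0.475
3 [ 0.462 -0.073  0.054] 0.467
4 [ 0.395 -0.213  0.054] 0.449
padbig [0.56  0.093 0.023] 0.567
padsm [ 0.527 -0.193  0.02 ] 0.561
block [ 0.576 -0.314  0.15 ] 0.656
cup [ 0.322 -0.062  0.05 ] 0.328
```

View pics/both0.png

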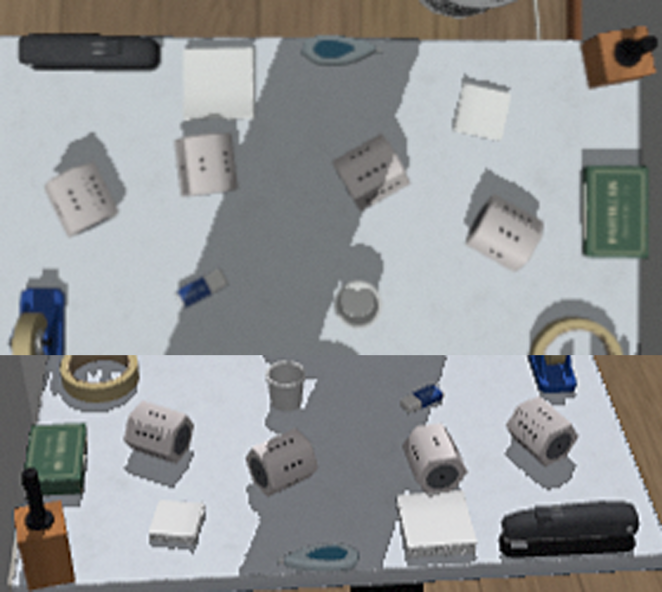

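```bash
cat > s.sh <<'E'
python3 -c "
from h import *
snap('wrist','$1'); s=arm.get_state(); print('$1',s['t'],s['eef_pos'].round(3),s['ee_rot'].round(3))"
E
chmod +x s.sh
python3 -m crank '[{"dx":0.02,"dy":0.04},{"dx":0.02,"dy":0.08},{"dx":0.03,"dy":0.115},{"dx":0.04,"dy":0.15},{"dx":0.05,"dy":0.19}]'
python3 -m crank '[{"dx":0.01,"dy":0.04},{"dx":0.02,"dy":0.08},{"dx":0.03,"dy":0.12,"dz":-0.01},{"dx":0.04,"dy":0.16,"dz":-0.02},{"dx":0.044,"dy":0.2,"dz":-0.03}]'
python3 -m crank '[{"dz":-0.02},{"dz":-0.03},{"dz":-0.03},{"dz":-0.03},{"dz":-0.03}]'
./s.sh w4
python3 -m crank '[{"dx":0.017,"dy":0.035},{"dx":0.034,"dy":0.07},{"dx":0.05,"dy":0.105},{"dx":0.067,"dy":0.14},{"dx":0.067,"dy":0.14}]'
./s.sh w3
python3 -m crank '[{"dy":0.04},{"dy":0.08},{"dy":0.12},{"dy":0.16},{"dy":0.173}]'
python3 -m crank '[{},{},{},{},{}]'
./s.sh w2
python3 -m crank '[{"dx":-0.01,"dy":0.035},{"dx":-0.02,"dy":0.07},{"dx":-0.03,"dy":0.105},{"dx":-0.036,"dy":0.131},{"dx":-0.036,"dy":0.131}]'
./s.sh w1
python3 - <<'E'
from h import *
T=[]
for n,X in [('w1',(.428,.231,.04)),('w2',(.464,.1,.04)),('w3',(.462,-.073,.04)),('w4',(.395,-.213,.04))]:
    im,c=load(n); u,v=proj(c,X).astype(int); u=np.clip(u,80,480);v=np.clip(v,60,360); print(n,u-80,v-60)
    T.append(cv2.resize(im[v-60:v+60,u-80:u+80,::-1],(400,300),interpolation=cv2.INTER_CUBIC))
cv2.imwrite('pics/m1.png',np.vstack([np.hstack(T[:2]),np.hstack(T[2:])]))
E
```

```text
w4 0.2 [ 0.301 -0.604  0.226] [ 3.141 -0.    -2.679]
w3 0.25 [ 0.301 -0.604  0.226] [ 3.141 -0.    -2.679]
w2 0.3 [ 0.301 -0.604  0.226] [ 3.141 -0.    -2.679]
w1 0.35 [ 0.301 -0.604  0.226] [ 3.141 -0.    -2.679]
w1 400 300
w2 400 300
w3 400 300
w4 400 300invalid input at $[0]: expected keys dx, dy, dz, twist, grip
invalid input at $[0]: expected keys dx, dy, dz, twist, grip
invalid input at $[0]: expected keys dx, dy, dz, twist, grip
invalid input at $[0]: expected keys dx, dy, dz, twist, grip
invalid input at $[0]: expected keys dx, dy, dz, twist, grip
invalid input at $[0]: expected keys dx, dy, dz, twist, grip
invalid input at $[0]: expected keys dx, dy, dz, twist, grip
```

View pics/m1.png

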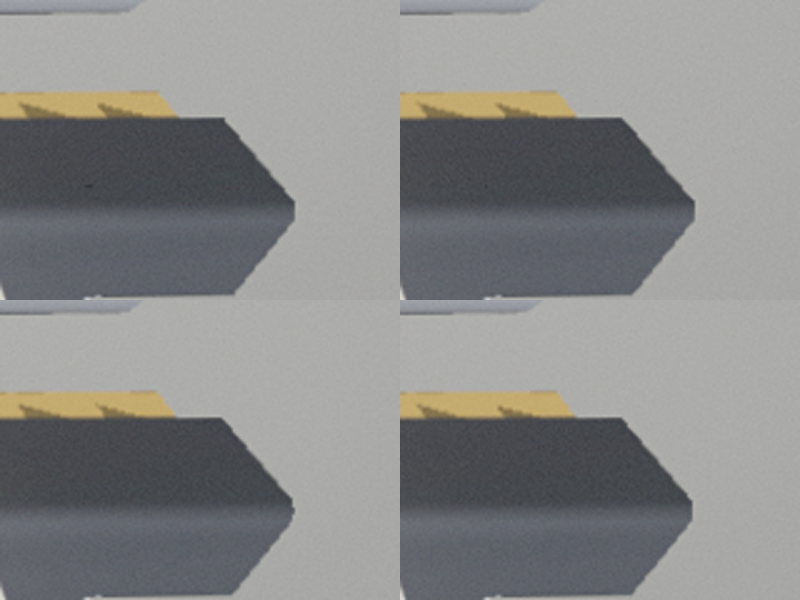

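The montage shows only a finger because every row needs all five keys and the moves were refused, so I'll redo them.

```bash
set -e
python3 -m crank '[{"dx":0.02,"dy":0.04,"dz":0,"twist":0,"grip":1},{"dx":0.02,"dy":0.08,"dz":0,"twist":0,"grip":1},{"dx":0.03,"dy":0.115,"dz":0,"twist":0,"grip":1},{"dx":0.04,"dy":0.15,"dz":0,"twist":0,"grip":1},{"dx":0.05,"dy":0.19,"dz":0,"twist":0,"grip":1}]'
python3 -m crank '[{"dx":0.01,"dy":0.04,"dz":0,"twist":0,"grip":1},{"dx":0.02,"dy":0.08,"dz":0,"twist":0,"grip":1},{"dx":0.03,"dy":0.12,"dz":-0.01,"twist":0,"grip":1},{"dx":0.04,"dy":0.16,"dz":-0.03,"twist":0,"grip":1},{"dx":0.044,"dy":0.2,"dz":-0.05,"twist":0,"grip":1}]'
python3 -m crank '[{"dx":0,"dy":0,"dz":0,"twist":0,"grip":1},{"dx":0,"dy":0,"dz":0,"twist":0,"grip":1},{"dx":0,"dy":0,"dz":0,"twist":0,"grip":1},{"dx":0,"dy":0,"dz":0,"twist":0,"grip":1},{"dx":0,"dy":0,"dz":0,"twist":0,"grip":1}]'
./s.sh w4
python3 -m crank '[{"dx":0.017,"dy":0.035,"dz":0,"twist":0,"grip":1},{"dx":0.034,"dy":0.07,"dz":0,"twist":0,"grip":1},{"dx":0.05,"dy":0.105,"dz":0,"twist":0,"grip":1},{"dx":0.067,"dy":0.14,"dz":0,"twist":0,"grip":1},{"dx":0.067,"dy":0.14,"dz":0,"twist":0,"grip":1}]'
./s.sh w3
python3 -m crank '[{"dx":0,"dy":0.04,"dz":0,"twist":0,"grip":1},{"dx":0,"dy":0.08,"dz":0,"twist":0,"grip":1},{"dx":0,"dy":0.12,"dz":0,"twist":0,"grip":1},{"dx":0,"dy":0.16,"dz":0,"twist":0,"grip":1},{"dx":0,"dy":0.173,"dz":0,"twist":0,"grip":1}]'
./s.sh w2
python3 -m crank '[{"dx":-0.01,"dy":0.035,"dz":0,"twist":0,"grip":1},{"dx":-0.02,"dy":0.07,"dz":0,"twist":0,"grip":1},{"dx":-0.03,"dy":0.105,"dz":0,"twist":0,"grip":1},{"dx":-0.036,"dy":0.131,"dz":0,"twist":0,"grip":1},{"dx":-0.036,"dy":0.131,"dz":0,"twist":0,"grip":1}]'
./s.sh w1
python3 - <<'E'
from h import *
T=[]
for n,X in [('w1',(.428,.231,.04)),('w2',(.464,.1,.04)),('w3',(.462,-.073,.04)),('w4',(.395,-.213,.04))]:
    im,c=load(n); u,v=proj(c,X).astype(int); u=np.clip(u,80,480);v=np.clip(v,60,360); print(n,u-80,v-60)
    T.append(cv2.resize(im[v-60:v+60,u-80:u+80,::-1],(400,300),interpolation=cv2.INTER_CUBIC))
cv2.imwrite('pics/m2.png',np.vstack([np.hstack(T[:2]),np.hstack(T[2:])]))
E
```

```text
t: 0.77
eef_pos: [0.3514, -0.4128, 0.2265]
ee_rot: [-3.141, -0.0, -2.679]
force: [1.1, 0.2, 0.4]
width: 0.0878
gripper_force: 0.0
t: 1.18
eef_pos: [0.3957, -0.2195, 0.1806]
ee_rot: [-3.14, 0.003, -2.678]
force: [1.1, 0.8, 0.5]
width: 0.0876
gripper_force: 0.0
t: 1.6
eef_pos: [0.3947, -0.2222, 0.1806]
ee_rot: [-3.141, 0.001, -2.681]
force: [-0.4, -0.1, -0.3]
width: 0.0878
gripper_force: 0.0
w4 1.65 [ 0.395 -0.222  0.18 ] [-3.141  0.    -2.681]
t: 2.07
eef_pos: [0.4647, -0.078, 0.1807]
ee_rot: [-3.141, 0.002, -2.677]
force: [0.1, -0.1, 1.1]
width: 0.0876
gripper_force: 0.0
w3 2.1167 [ 0.463 -0.08   0.18 ] [-3.141e+00  1.000e-03 -2.677e+00]
t: 2.53
eef_pos: [0.4621, 0.0942, 0.1805]
ee_rot: [3.141, 0.001, -2.679]
force: [0.7, 0.3, 0.2]
width: 0.0877
gripper_force: 0.0
w2 2.5833 [0.462 0.094 0.18 ] [ 3.141e+00  1.000e-03 -2.678e+00]
t: 3.0
eef_pos: [0.4258, 0.225, 0.1804]
ee_rot: [3.141, 0.001, -2.678]
force: [-0.1, 0.8, 0.6]
width: 0.0876
gripper_force: 0.0
w1 3.05 [0.426 0.223 0.18 ] [-3.141 -0.    -2.678]
w1 210 140
w2 210 140
w3 211 134
w4 214 140
```

View pics/m2.png

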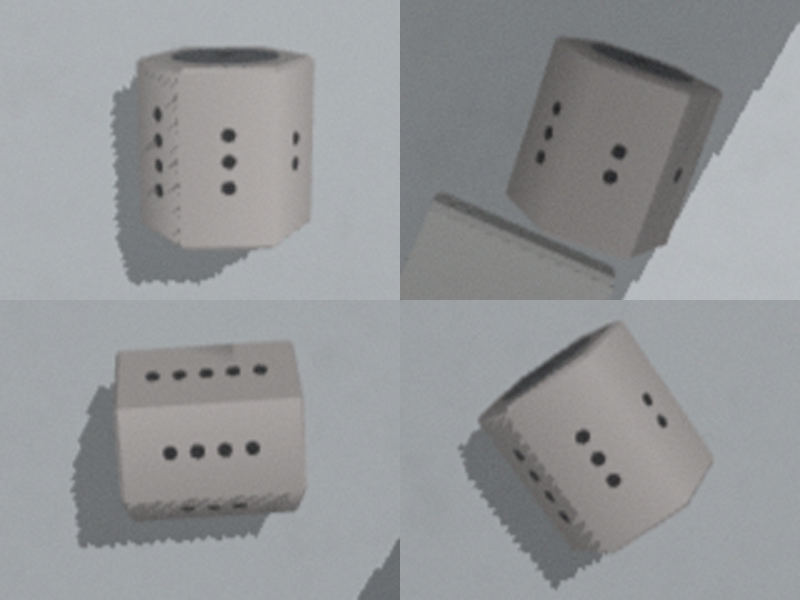

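```bash
python3 - <<'E'
from h import *
np.set_printoptions(precision=4,suppress=True)
_,t=load('top0')
D={'w1':((229,135),(229,188),(210,140),(182.1,225),(0,0)),'w2':((619,152),(610,177),(210,140),(235.8,210.2),(400,0)),
'w3':((170,453),(253,448),(211,134),(306.8,214.8),(0,300)),'w4':((583,437),(614,481),(214,140),(365.2,239.8),(400,300))}
for n,(a,b,o,tp,q) in D.items():
    _,c=load(n); f=lambda p:((p[0]-q[0])/2.5+o[0],(p[1]-q[1])/2.5+o[1])
    A=atz(c,*f(a),.054);B=atz(c,*f(b),.054); d=B-A; M=(A+B)/2
    X,r=tri((c,*f(((a[0]+b[0])/2,(a[1]+b[1])/2))),(t,*tp))
    ax=np.degrees(np.arctan2(d[1],d[0]))
    # yaw: tool y=(sin,-cos) -> angle=yaw-90
    y=[((ax+90+k*180+180)%360)-180 for k in (0,1)]
    print(n,M,'tri',X,np.round(r,4),'axis',round(ax%180,1),'yaw opts',np.round(y,1),'now',np.degrees(-2.679).round(1))
c=load('w1')[1]
print('img up in world',-c['T'][:2,1],'right',c['T'][:2,0])
E
```

```text
w1 [0.4238 0.2392 0.054 ] tri [0.4234 0.2381 0.0519] [0.0016 0.0016] axis 27.2 yaw opts [117.2 -62.8] now -153.5
w2 [0.4632 0.1045 0.054 ] tri [0.4611 0.1023 0.0629] [0.0009 0.0009] axis 7.7 yaw opts [ 97.7 -82.3] now -153.5
w3 [ 0.4573 -0.0722  0.054 ] tri [ 0.4532 -0.073   0.069 ] [0.0016 0.0016] axis 120.1 yaw opts [-149.9   30.1] now -153.5
w4 [ 0.395  -0.2145  0.054 ] tri [ 0.3936 -0.215   0.0589] [0.0003 0.0003] axis 60.9 yaw opts [150.9 -29.1] now -153.5
img up in world [-0.8638 -0.4314] right [-0.4469  0.8946]
```

```bash
set -e
python3 -m crank '[{"dx":0.006,"dy":-0.04,"dz":0,"twist":1,"grip":1},{"dx":0.012,"dy":-0.08,"dz":0,"twist":2,"grip":1},{"dx":0.018,"dy":-0.12,"dz":0,"twist":3,"grip":1},{"dx":0.024,"dy":-0.16,"dz":0,"twist":3.6,"grip":1},{"dx":0.03,"dy":-0.2,"dz":0,"twist":3.6,"grip":1}]' 4
python3 -m crank '[{"dx":0,"dy":-0.03,"dz":0,"twist":0,"grip":1},{"dx":0,"dy":-0.06,"dz":0,"twist":0,"grip":1},{"dx":0.001,"dy":-0.095,"dz":0,"twist":0,"grip":1},{"dx":0.001,"dy":-0.095,"dz":-0.03,"twist":0,"grip":1},{"dx":0.001,"dy":-0.095,"dz":-0.06,"twist":0,"grip":1}]'
python3 -m crank '[{"dx":0,"dy":0,"dz":0,"twist":0,"grip":1},{"dx":0,"dy":0,"dz":0,"twist":0,"grip":1},{"dx":0,"dy":0,"dz":0,"twist":0,"grip":1},{"dx":0,"dy":0,"dz":0,"twist":0,"grip":1},{"dx":0,"dy":0,"dz":0,"twist":0,"grip":1}]'
./s.sh w3b
python3 - <<'E'
from h import *
print(arm.get_state()['q'].round(2))
_,c=load('w3b'); ax=np.radians(120.1)
print('centre expected px',proj(c,(.4573,-.0722,.054)).round(0))
E
```

```text
t: 3.47
eef_pos: [0.455, 0.0192, 0.1804]
ee_rot: [-3.142, 0.0, -2.617]
force: [1.1, -0.1, -0.6]
width: 0.0871
gripper_force: 0.0
t: 3.88
eef_pos: [0.457, -0.0758, 0.1209]
ee_rot: [-3.14, 0.004, -2.622]
force: [0.6, -0.1, -0.8]
width: 0.0877
gripper_force: 0.0
t: 4.3
eef_pos: [0.4575, -0.0719, 0.1217]
ee_rot: [-3.141, 0.002, -2.615]
force: [0.0, -0.5, -0.3]
width: 0.0878
gripper_force: 0.0
w3b 4.35 [ 0.457 -0.072  0.121] [-3.141e+00  2.000e-03 -2.615e+00]
[ 0.27  0.11 -0.59  0.   -0.87 -1.32]
centre expected px [285. 220.]
```

View pics/w3b.png

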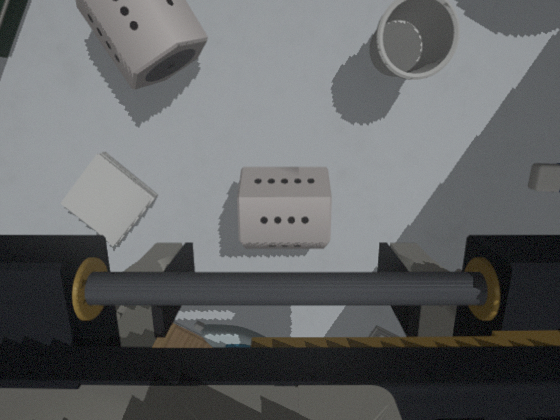

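Timer 3 is centred at (285,220) in the wrist view, exactly where predicted, and square to the fingers. I'll descend, grip and roll it.

```bash
set -e
python3 -m crank '[{"dx":0,"dy":0,"dz":-0.03,"twist":0,"grip":1},{"dx":0,"dy":0,"dz":-0.06,"twist":0,"grip":1},{"dx":0,"dy":0,"dz":-0.09,"twist":0,"grip":1},{"dx":0,"dy":0,"dz":-0.11,"twist":0,"grip":1},{"dx":0,"dy":0,"dz":-0.113,"twist":0,"grip":1}]' 4
python3 -m crank '[{"dx":0,"dy":0,"dz":0,"twist":0,"grip":0},{"dx":0,"dy":0,"dz":0,"twist":0,"grip":0},{"dx":0,"dy":0,"dz":0,"twist":0,"grip":0},{"dx":0,"dy":0,"dz":0,"twist":0,"grip":0},{"dx":0,"dy":0,"dz":0,"twist":0,"grip":0}]' 4
python3 -m crank '[{"dx":0.0052,"dy":0.003,"dz":0.002,"twist":0,"grip":0},{"dx":0.0107,"dy":0.0062,"dz":0.0032,"twist":0,"grip":0},{"dx":0.0163,"dy":0.0095,"dz":0.0032,"twist":0,"grip":0},{"dx":0.0218,"dy":0.0126,"dz":0.0018,"twist":0,"grip":0},{"dx":0.027,"dy":0.0156,"dz":-0.0005,"twist":0,"grip":0}]'
python3 -m crank '[{"dx":0,"dy":0,"dz":0,"twist":0,"grip":0},{"dx":0,"dy":0,"dz":0,"twist":0,"grip":0},{"dx":0,"dy":0,"dz":0,"twist":0,"grip":0},{"dx":0,"dy":0,"dz":0,"twist":0,"grip":0},{"dx":0,"dy":0,"dz":0,"twist":0,"grip":0}]'
./s.sh w3c
```

```text
t: 4.77
eef_pos: [0.4547, -0.0722, 0.0048]
ee_rot: [3.14, -0.004, -2.616]
force: [-0.2, 0.2, 0.3]
width: 0.0877
gripper_force: 0.0
t: 5.18
eef_pos: [0.4575, -0.0719, 0.0085]
ee_rot: [-3.141, 0.003, -2.616]
force: [-1.8, -0.2, 6.2]
width: 0.0619
gripper_force: 4.0
t: 5.6
eef_pos: [0.4841, -0.0563, 0.0067]
ee_rot: [-3.141, -0.0, -2.616]
force: [-2.1, -3.4, 3.8]
width: 0.0621
gripper_force: 4.0
t: 6.02
eef_pos: [0.483, -0.0567, 0.0065]
ee_rot: [3.141, -0.001, -2.616]
force: [0.1, -0.2, -2.0]
width: 0.062
gripper_force: 4.0
w3c 6.0667 [ 0.483 -0.057  0.007] [ 3.141 -0.    -2.616]
```

View pics/w3c.png

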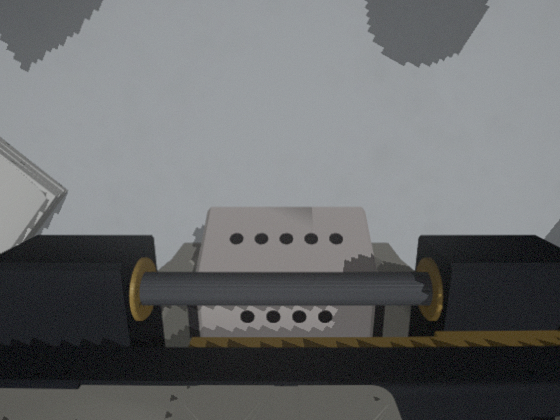

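```bash
python3 - <<'E'
from h import *
_,c=load('w3c'); p=np.array([.483,-.057]); d=np.array([.865,.5])
print('top',proj(c,[*p,.054]),'side near robot',proj(c,[*(p-d*.0234),.0405]),'opposite',proj(c,[*(p+d*.0234),.0405]))
E
```

```text
top [283.80686845 319.814986  ] side near robot [283.93921995 242.87795882] opposite [283.98720851 351.98162499]
```

The 4-dot flat is still on top at (286,317). The timer slid instead of rolling, because the rising path lifted it off the desk. I'll re-grip with less force and press down while moving level.

```bash
set -e
python3 -m crank '[{"dx":0,"dy":0,"dz":0,"twist":0,"grip":0.7},{"dx":0,"dy":0,"dz":0.003,"twist":0,"grip":0.7},{"dx":0,"dy":0,"dz":0.006,"twist":0,"grip":0.7},{"dx":0,"dy":0,"dz":0.006,"twist":0,"grip":0},{"dx":0,"dy":0,"dz":0.006,"twist":0,"grip":0}]' 3
python3 -m crank '[{"dx":0,"dy":0,"dz":0,"twist":0,"grip":0},{"dx":0,"dy":0,"dz":0,"twist":0,"grip":0},{"dx":0,"dy":0,"dz":0,"twist":0,"grip":0},{"dx":0,"dy":0,"dz":-0.002,"twist":0,"grip":0},{"dx":0,"dy":0,"dz":-0.004,"twist":0,"grip":0}]' 3
python3 -m crank '[{"dx":0.0052,"dy":0.003,"dz":-0.001,"twist":0,"grip":0},{"dx":0.0107,"dy":0.0062,"dz":-0.001,"twist":0,"grip":0},{"dx":0.0163,"dy":0.0095,"dz":-0.001,"twist":0,"grip":0},{"dx":0.0218,"dy":0.0126,"dz":-0.001,"twist":0,"grip":0},{"dx":0.027,"dy":0.0156,"dz":-0.001,"twist":0,"grip":0}]'
python3 -m crank '[{"dx":0,"dy":0,"dz":0,"twist":0,"grip":0},{"dx":0,"dy":0,"dz":0,"twist":0,"grip":0},{"dx":0,"dy":0,"dz":0,"twist":0,"grip":0},{"dx":0,"dy":0,"dz":0,"twist":0,"grip":0},{"dx":0,"dy":0,"dz":0,"twist":0,"grip":0}]'
./s.sh w3d
python3 - <<'E'
from h import *
im,c=load('w3d')
# dots: dark blobs in a band
s=arm.get_state(); p=s['eef_pos'][:2]; d=np.array([.865,.5])
for n,X in [('top',[*p,.054]),('near',[*(p-d*.0234),.0405])]:
    u,v=proj(c,X).astype(int); print(n,u,v)
g=cv2.cvtColor(im,cv2.COLOR_RGB2GRAY)
k=(g[205:340,190:380]<70).astype(np.uint8); n,l,st,ce=cv2.connectedComponentsWithStats(k)
print([(st[i,4],(ce[i]+[190,205]).round(0).tolist()) for i in range(1,n) if 20<st[i,4]<300])
E
```

```text
t: 6.48
eef_pos: [0.4839, -0.0565, 0.0131]
ee_rot: [-3.141, 0.001, -2.616]
force: [-0.2, 0.2, -0.2]
width: 0.066
gripper_force: 0.0
t: 6.9
eef_pos: [0.4838, -0.0564, 0.0088]
ee_rot: [-3.141, 0.001, -2.616]
force: [-1.0, 1.3, 4.8]
width: 0.0623
gripper_force: 3.0
t: 7.32
eef_pos: [0.5114, -0.0404, 0.0074]
ee_rot: [3.142, 0.0, -2.616]
force: [0.1, -0.3, -2.6]
width: 0.0619
gripper_force: 3.0
t: 7.73
eef_pos: [0.5102, -0.0411, 0.0077]
ee_rot: [3.141, -0.0, -2.616]
force: [0.2, 0.5, -1.8]
width: 0.0617
gripper_force: 3.0
w3d 7.7833 [ 0.51  -0.041  0.008] [ 3.142 -0.    -2.616]
top 284 318
near 284 242
[(np.int32(105), [336.0, 227.0]), (np.int32(104), [236.0, 227.0]), (np.int32(105), [261.0, 227.0]), (np.int32(106), [286.0, 227.0]), (np.int32(105), [311.0, 227.0]), (np.int32(55), [193.0, 251.0])]
```

View pics/w3d.png

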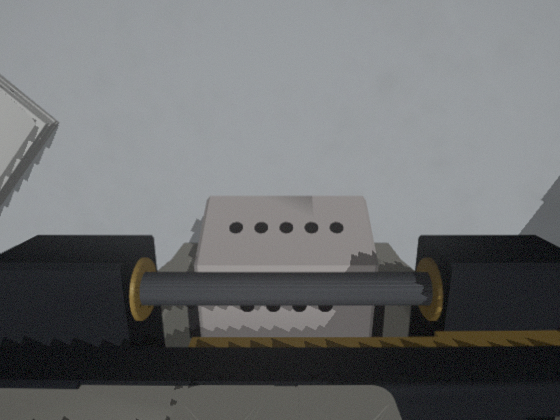

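Still 4 on top: the 5 dots are at (286,227) and the 4 dots at about (286,307). A centred grip can't roll it, because the desk's normal force at the leading edge opposes the turn. Instead I'll grip the ends ahead of the leading bottom edge and press down and forward.

```bash
set -e
python3 -m crank '[{"dx":0,"dy":0,"dz":0,"twist":0,"grip":0.6},{"dx":0,"dy":0,"dz":0,"twist":0,"grip":0.6},{"dx":0,"dy":0,"dz":0.003,"twist":0,"grip":0.6},{"dx":0,"dy":0,"dz":0.006,"twist":0,"grip":0.6},{"dx":0,"dy":0,"dz":0.006,"twist":0,"grip":0.6}]' 6
cat >> h.py <<'E'
def blobs(im,box,th=70,lo=15,hi=300):
    u0,v0,u1,v1=box; g=cv2.cvtColor(im,cv2.COLOR_RGB2GRAY)
    n,l,st,ce=cv2.connectedComponentsWithStats((g[v0:v1,u0:u1]<th).astype(np.uint8))
    return [(int(st[i,4]),(ce[i]+[u0,v0]).round(1).tolist()) for i in range(1,n) if lo<st[i,4]<hi]
E
./s.sh w3e
python3 - <<'E'
from h import *
im,c=load('w3e'); B=blobs(im,(195,200,380,270)); print(B)
d=np.array([.865,.5]); s=arm.get_state()
m=np.mean([b[1] for b in B],0); X=atz(c,*m,.0405); C=X[:2]+d*.0234
print('centre',C,'ahead of tcp',(C-s['eef_pos'][:2])@d,'side',(C-s['eef_pos'][:2])@[-.5,.865])
E
```

```text
t: 8.2
eef_pos: [0.5111, -0.0409, 0.0145]
ee_rot: [-3.141, 0.001, -2.616]
force: [-0.1, 0.5, 0.3]
width: 0.0703
gripper_force: 0.0
w3e 8.25 [ 0.511 -0.041  0.014] [-3.141e+00  1.000e-03 -2.616e+00]
[(80, [239.4, 209.4]), (81, [263.0, 209.5]), (82, [286.5, 209.4]), (80, [309.9, 209.4]), (82, [333.4, 209.6]), (144, [197.6, 258.0]), (119, [375.2, 261.9])]
centre [ 0.50639166 -0.04275497] ahead of tcp -0.00484042516739571 side 0.0006678375998932509
```

```bash
python3 - <<'E'
from h import *
im,c=load('w3e')
d=np.array([.865,.5]); s=arm.get_state()
X=atz(c,286.5,209.5,.0405); C=X[:2]+d*.0234
print('centre',C,'ahead of tcp',(C-s['eef_pos'][:2])@d,'side',(C-s['eef_pos'][:2])@[-.5,.865])
E
```

```text
centre [ 0.50140403 -0.04561861] ahead of tcp -0.010586540893979302 side 0.0006846081660369071
```

```bash
set -e
python3 -m crank '[{"dx":0.0133,"dy":0.0077,"dz":-0.001,"twist":0,"grip":0.6},{"dx":0.0133,"dy":0.0077,"dz":-0.001,"twist":0,"grip":0.6},{"dx":0.0133,"dy":0.0077,"dz":-0.001,"twist":0,"grip":0},{"dx":0.0133,"dy":0.0077,"dz":-0.001,"twist":0,"grip":0},{"dx":0.0133,"dy":0.0077,"dz":-0.001,"twist":0,"grip":0}]' 6
python3 -m crank '[{"dx":0.0029,"dy":0.0017,"dz":-0.002,"twist":0,"grip":0},{"dx":0.0055,"dy":0.0032,"dz":-0.0034,"twist":0,"grip":0},{"dx":0.008,"dy":0.0047,"dz":-0.0052,"twist":0,"grip":0},{"dx":0.0103,"dy":0.006,"dz":-0.0074,"twist":0,"grip":0},{"dx":0.0124,"dy":0.0072,"dz":-0.0098,"twist":0,"grip":0}]'
./s.sh w3f
python3 - <<'E'
from h import *
im,c=load('w3f'); print(blobs(im,(195,0,380,330)))
E
```

```text
t: 8.67
eef_pos: [0.5232, -0.0335, 0.0125]
ee_rot: [3.141, -0.0, -2.616]
force: [0.2, 0.7, -0.4]
width: 0.0619
gripper_force: 6.0
t: 9.08
eef_pos: [0.537, -0.0256, 0.0028]
ee_rot: [-3.141, 0.001, -2.616]
force: [-0.1, 2.4, 4.0]
width: 0.062
gripper_force: 6.0
w3f 9.1333 [ 0.537 -0.025  0.002] [-3.141e+00  1.000e-03 -2.616e+00]
[(155, [228.3, 204.0]), (159, [257.3, 204.0]), (161, [286.2, 204.3]), (159, [315.2, 204.3]), (161, [344.0, 204.3]), (17, [355.4, 286.5]), (109, [245.0, 327.0])]
```

View pics/w3f.png

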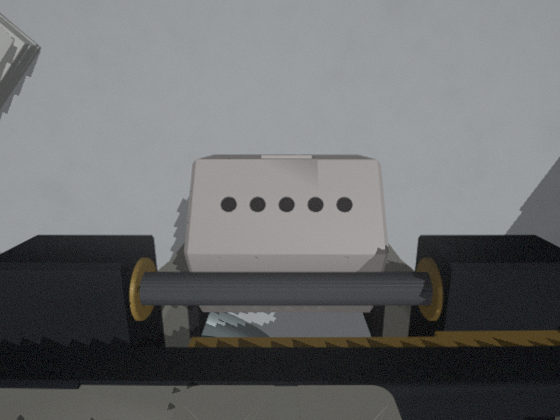

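It turned: the 5-dot flat at (286,204) now faces well up. I'll release it and check.

```bash
set -e
python3 -m crank '[{"dx":0.002,"dy":0.001,"dz":0,"twist":0,"grip":0.6},{"dx":0.002,"dy":0.001,"dz":0.00,"twist":0,"grip":0.6},{"dx":0.002,"dy":0.001,"dz":0.003,"twist":0,"grip":0.6},{"dx":0.002,"dy":0.001,"dz":0.008,"twist":0,"grip":0.6},{"dx":0.002,"dy":0.001,"dz":0.012,"twist":0,"grip":0.6}]' 6
./s.sh w3g
python3 - <<'E'
from h import *
im,c=load('w3g'); print(blobs(im,(180,0,390,330),hi=1000))
cv2.imwrite('pics/x.png',im[100:340,150:420,::-1])
s=arm.get_state();p=s['eef_pos'][:2];d=np.array([.865,.5])
for k in (-.04,-.03,-.02,-.01): print(k,proj(c,[*(p+d*k),.054]).round(0),'near',proj(c,[*(p+d*(k-.0234)),.0405]).round(0))
E
```

```text
t: 9.55
eef_pos: [0.5381, -0.0252, 0.0153]
ee_rot: [-3.142, -0.0, -2.616]
force: [-0.1, 0.2, 0.3]
width: 0.0701
gripper_force: 0.0
w3g 9.6 [ 0.539 -0.025  0.016] [-3.141e+00  1.000e-03 -2.616e+00]
[(77, [236.5, 134.2]), (82, [261.7, 134.4]), (80, [286.8, 134.2]), (82, [311.9, 134.3]), (85, [337.1, 134.3]), (133, [247.5, 209.0]), (130, [273.7, 208.8]), (133, [299.9, 208.8]), (131, [326.1, 208.9]), (16, [287.3, 252.7]), (17, [309.2, 252.6]), (53, [270.3, 325.9])]
-0.04 [284. 205.] near [284. 133.]
-0.03 [284. 232.] near [284. 160.]
-0.02 [284. 259.] near [284. 187.]
-0.01 [284. 284.] near [284. 212.]
```

It fell back (4 dots at (287,209)), so I need to turn it further before letting go. I'll start higher and take a longer arc.

```bash
set -e
python3 -m crank '[{"dx":-0.0113,"dy":-0.0065,"dz":0.006,"twist":0,"grip":0.6},{"dx":-0.0113,"dy":-0.0065,"dz":0.006,"twist":0,"grip":0.6},{"dx":-0.0113,"dy":-0.0065,"dz":0.006,"twist":0,"grip":0},{"dx":-0.0113,"dy":-0.0065,"dz":0.006,"twist":0,"grip":0},{"dx":-0.0113,"dy":-0.0065,"dz":0.006,"twist":0,"grip":0}]' 10
python3 -m crank '[{"dx":0.0048,"dy":0.0028,"dz":-0.0026,"twist":0,"grip":0},{"dx":0.0094,"dy":0.0055,"dz":-0.0055,"twist":0,"grip":0},{"dx":0.0135,"dy":0.0078,"dz":-0.0091,"twist":0,"grip":0},{"dx":0.017,"dy":0.0099,"dz":-0.0134,"twist":0,"grip":0},{"dx":0.0199,"dy":0.0115,"dz":-0.018,"twist":0,"grip":0}]'
./s.sh w3h
python3 -m crank '[{"dx":0.002,"dy":0.001,"dz":0,"twist":0,"grip":0.6},{"dx":0.002,"dy":0.001,"dz":0.00,"twist":0,"grip":0.6},{"dx":0.002,"dy":0.001,"dz":0.003,"twist":0,"grip":0.6},{"dx":0.002,"dy":0.001,"dz":0.008,"twist":0,"grip":0.6},{"dx":0.002,"dy":0.001,"dz":0.012,"twist":0,"grip":0.6}]'
./s.sh w3i
python3 - <<'E'
from h import *
im,c=load('w3h'); print(blobs(im,(180,0,390,330),hi=1000))
im,c=load('w3i'); print(blobs(im,(180,0,390,330),hi=1000))
s=arm.get_state();p=s['eef_pos'][:2];d=np.array([.865,.5])
for k in (-.04,-.03,-.02,-.01): print(k,proj(c,[*(p+d*k),.054]).round(0),'near',proj(c,[*(p+d*(k-.0234)),.0405]).round(0))
E
```

```text
t: 10.02
eef_pos: [0.5271, -0.0316, 0.0211]
ee_rot: [-3.141, 0.0, -2.616]
force: [-1.3, 0.3, 5.0]
width: 0.0618
gripper_force: 10.0
t: 10.43
eef_pos: [0.5483, -0.0195, 0.0029]
ee_rot: [-3.141, 0.002, -2.615]
force: [-5.8, -0.4, 16.7]
width: 0.062
gripper_force: 16.5
w3h 10.4833 [ 0.548 -0.02   0.002] [-3.141  0.    -2.616]
t: 10.9
eef_pos: [0.5497, -0.0189, 0.0155]
ee_rot: [-3.141, 0.001, -2.615]
force: [0.7, 1.3, 0.1]
width: 0.0701
gripper_force: 0.0
w3i 10.95 [ 0.55  -0.019  0.016] [-3.141e+00  3.000e-03 -2.615e+00]
[(165, [227.5, 216.7]), (166, [257.1, 216.8]), (160, [286.5, 217.0]), (159, [315.8, 217.4]), (161, [345.3, 217.5]), (47, [273.9, 326.0])]
[(117, [236.2, 244.0]), (118, [261.5, 244.3]), (121, [286.8, 244.4]), (124, [312.0, 244.5]), (120, [337.4, 244.7]), (38, [282.1, 320.9]), (338, [234.8, 326.2])]
-0.04 [284. 205.] near [284. 133.]
-0.03 [284. 232.] near [284. 160.]
-0.02 [284. 259.] near [284. 187.]
-0.01 [284. 284.] near [284. 212.]
```

It rolled: the 5 dots are now on top at (287,244). Before the second step I'll slide the timer back towards the robot, away from the oval dish at the desk edge.

```bash
set -e
python3 -m crank '[{"dx":-0.022,"dy":-0.0128,"dz":0,"twist":0,"grip":0.6},{"dx":-0.022,"dy":-0.0128,"dz":-0.006,"twist":0,"grip":0.6},{"dx":-0.022,"dy":-0.0128,"dz":-0.006,"twist":0,"grip":0},{"dx":-0.022,"dy":-0.0128,"dz":-0.006,"twist":0,"grip":0},{"dx":-0.022,"dy":-0.0128,"dz":-0.006,"twist":0,"grip":0}]' 10
python3 -m crank '[{"dx":-0.012,"dy":-0.007,"dz":0.003,"twist":0,"grip":0},{"dx":-0.024,"dy":-0.014,"dz":0.003,"twist":0,"grip":0},{"dx":-0.036,"dy":-0.021,"dz":0.003,"twist":0,"grip":0},{"dx":-0.048,"dy":-0.028,"dz":0.001,"twist":0,"grip":0},{"dx":-0.048,"dy":-0.028,"dz":0,"twist":0,"grip":0}]' 10
python3 -m crank '[{"dx":0,"dy":0,"dz":0,"twist":0,"grip":0.6},{"dx":0,"dy":0,"dz":0,"twist":0,"grip":0.6},{"dx":0,"dy":0,"dz":0.006,"twist":0,"grip":0.6},{"dx":0.022,"dy":0.0128,"dz":0.006,"twist":0,"grip":0.6},{"dx":0.022,"dy":0.0128,"dz":0.006,"twist":0,"grip":0.6}]'
./s.sh w3j
python3 - <<'E'
from h import *
im,c=load('w3j'); print(blobs(im,(180,0,390,330),hi=1000))
s=arm.get_state();p=s['eef_pos'][:2];d=np.array([.865,.5])
for k in (-.04,-.03,-.02,-.01): print(k,proj(c,[*(p+d*k),.054]).round(0),'near',proj(c,[*(p+d*(k-.0234)),.0405]).round(0))
E
```

```text
t: 11.37
eef_pos: [0.5276, -0.0317, 0.0093]
ee_rot: [-3.141, 0.001, -2.616]
force: [-0.7, -0.6, 1.4]
width: 0.0621
gripper_force: 10.0
t: 11.78
eef_pos: [0.4756, -0.0613, 0.009]
ee_rot: [3.141, -0.002, -2.617]
force: [-6.6, -0.3, 13.1]
width: 0.0618
gripper_force: 10.0
t: 12.2
eef_pos: [0.5053, -0.0455, 0.0162]
ee_rot: [-3.14, 0.004, -2.614]
force: [2.2, -0.3, 0.6]
width: 0.07
gripper_force: 0.0
w3j 12.25 [ 0.503 -0.046  0.016] [-3.141e+00  3.000e-03 -2.615e+00]
[(19, [312.0, 157.7]), (123, [238.4, 221.5]), (125, [263.9, 221.7]), (121, [289.5, 221.7]), (125, [315.1, 221.9]), (126, [340.7, 222.2]), (21, [255.8, 266.5]), (23, [277.7, 266.5]), (22, [299.5, 266.5]), (22, [322.0, 266.6])]
-0.04 [286. 197.] near [286. 126.]
-0.03 [286. 225.] near [286. 154.]
-0.02 [286. 252.] near [286. 180.]
-0.01 [286. 277.] near [286. 206.]
```

```bash
set -e
python3 -m crank '[{"dx":-0.004,"dy":-0.0025,"dz":0.006,"twist":0,"grip":0.6},{"dx":-0.004,"dy":-0.0025,"dz":0.006,"twist":0,"grip":0.6},{"dx":-0.004,"dy":-0.0025,"dz":0.006,"twist":0,"grip":0},{"dx":-0.004,"dy":-0.0025,"dz":0.006,"twist":0,"grip":0},{"dx":-0.004,"dy":-0.0025,"dz":0.006,"twist":0,"grip":0}]' 10
python3 -m crank '[{"dx":0.0048,"dy":0.0028,"dz":-0.0026,"twist":0,"grip":0},{"dx":0.0094,"dy":0.0055,"dz":-0.0055,"twist":0,"grip":0},{"dx":0.0135,"dy":0.0078,"dz":-0.0091,"twist":0,"grip":0},{"dx":0.017,"dy":0.0099,"dz":-0.0134,"twist":0,"grip":0},{"dx":0.0199,"dy":0.0115,"dz":-0.018,"twist":0,"grip":0}]'
python3 -m crank '[{"dx":0.002,"dy":0.001,"dz":0,"twist":0,"grip":0.6},{"dx":0.002,"dy":0.001,"dz":0.00,"twist":0,"grip":0.6},{"dx":0.002,"dy":0.001,"dz":0.003,"twist":0,"grip":0.6},{"dx":0.002,"dy":0.001,"dz":0.008,"twist":0,"grip":0.8},{"dx":0.002,"dy":0.001,"dz":0.04,"twist":0,"grip":1}]'
python3 -m crank '[{"dx":0,"dy":0,"dz":0.04,"twist":0,"grip":1},{"dx":0,"dy":0,"dz":0.08,"twist":0,"grip":1},{"dx":0,"dy":0,"dz":0.1,"twist":0,"grip":1},{"dx":0,"dy":0,"dz":0.1,"twist":0,"grip":1},{"dx":0,"dy":0,"dz":0.1,"twist":0,"grip":1}]'
./s.sh w3k; python3 -c "
from h import *
from h import snap
snap('top','top1'); print(arm.get_state()['q'].round(2))"
```

```text
t: 12.67
eef_pos: [0.4965, -0.0498, 0.0211]
ee_rot: [3.142, -0.0, -2.616]
force: [-1.5, 0.6, 3.5]
width: 0.062
gripper_force: 10.0
t: 13.08
eef_pos: [0.5182, -0.0375, 0.0034]
ee_rot: [-3.141, 0.002, -2.615]
force: [0.2, 3.2, 6.2]
width: 0.0619
gripper_force: 10.0
t: 13.5
eef_pos: [0.5153, -0.0379, 0.0396]
ee_rot: [3.139, -0.008, -2.617]
force: [-0.3, -0.7, 0.3]
width: 0.0786
gripper_force: 0.0
t: 13.92
eef_pos: [0.5193, -0.037, 0.1451]
ee_rot: [-3.141, 0.004, -2.616]
force: [-0.4, 0.7, 0.0]
width: 0.0875
gripper_force: 0.0
w3k 13.9667 [ 0.518 -0.037  0.144] [ 3.142e+00  1.000e-03 -2.616e+00]
[ 0.31  0.18 -0.44 -0.   -0.95 -1.35]
```

View pics/w3k.png

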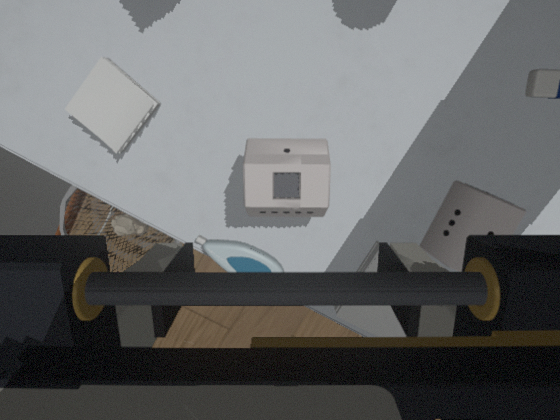

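Timer 3 lies button up at (287,185), and the oval dish overhangs the desk edge at (240,255). Next is timer 2. I'll grip it across its corners and slide it away from the pad, so a finger fits between them.

```bash
set -e
python3 -m crank '[{"dx":-0.01,"dy":0.035,"dz":0,"twist":-6,"grip":1},{"dx":-0.02,"dy":0.07,"dz":0,"twist":-12,"grip":1},{"dx":-0.03,"dy":0.105,"dz":0,"twist":-18,"grip":1},{"dx":-0.045,"dy":0.14,"dz":0,"twist":-22.4,"grip":1},{"dx":-0.055,"dy":0.1415,"dz":0,"twist":-22.4,"grip":1}]' 10
python3 -m crank '[{"dx":0,"dy":0,"dz":0,"twist":0,"grip":1},{"dx":0,"dy":0,"dz":0,"twist":0,"grip":1},{"dx":0,"dy":0,"dz":0,"twist":0,"grip":1},{"dx":0,"dy":0,"dz":0,"twist":0,"grip":1},{"dx":0,"dy":0,"dz":0,"twist":0,"grip":1}]'
./s.sh w2b
python3 - <<'E'
from h import *
_,k=load('w3k'); print('t3',atz(k,287,185,.051))
im,c=load('w2b'); u,v=proj(c,(.4632,.1045,.054)); print(u,v)
for b in blobs(im,(int(u-70),int(v-70),int(u+70),235),hi=400): print(b,atz(c,*b[1],.054).round(4))
E
```

```text
t: 14.43
eef_pos: [0.4627, 0.1078, 0.1418]
ee_rot: [-3.141, -0.001, -3.01]
force: [0.2, 0.3, -0.6]
width: 0.0876
gripper_force: 0.0
t: 14.85
eef_pos: [0.464, 0.1036, 0.1426]
ee_rot: [-3.141, -0.001, -3.008]
force: [-0.2, -0.1, 0.1]
width: 0.0875
gripper_force: 0.0
w2b 14.9 [0.464 0.104 0.143] [-3.141 -0.    -3.008]
t3 [ 0.50275904 -0.04498878  0.051     ]
287.110722044937 211.4387920687145
(274, [286.4, 162.6]) [0.4286 0.0993 0.054 ]
(29, [286.5, 205.1]) [0.4586 0.1034 0.054 ]
(29, [286.6, 217.1]) [0.4674 0.1047 0.054 ]
```

```bash
set -e
python3 -m crank '[{"dx":0,"dy":0,"dz":-0.04,"twist":0,"grip":1},{"dx":0,"dy":0,"dz":-0.08,"twist":0,"grip":1},{"dx":0,"dy":0,"dz":-0.115,"twist":0,"grip":1},{"dx":0,"dy":0,"dz":-0.13,"twist":0,"grip":1},{"dx":0,"dy":0,"dz":-0.134,"twist":0,"grip":1}]' 8
python3 -m crank '[{"dx":0,"dy":0,"dz":0,"twist":0,"grip":0.2},{"dx":0,"dy":0,"dz":0,"twist":0,"grip":0.2},{"dx":0,"dy":0,"dz":0,"twist":0,"grip":0.2},{"dx":0,"dy":0,"dz":0,"twist":0,"grip":0.2},{"dx":0,"dy":0,"dz":0,"twist":0,"grip":0.2}]' 8
python3 -m crank '[{"dx":-0.007,"dy":-0.001,"dz":0,"twist":0,"grip":0.2},{"dx":-0.014,"dy":-0.002,"dz":0,"twist":0,"grip":0.2},{"dx":-0.021,"dy":-0.003,"dz":0,"twist":0,"grip":0.2},{"dx":-0.03,"dy":-0.004,"dz":0,"twist":0,"grip":0.2},{"dx":-0.03,"dy":-0.004,"dz":0,"twist":0,"grip":0.2}]'
python3 -m crank '[{"dx":0,"dy":0,"dz":0,"twist":0,"grip":1},{"dx":0,"dy":0,"dz":0,"twist":0,"grip":1},{"dx":0,"dy":0,"dz":0,"twist":0,"grip":1},{"dx":0,"dy":0,"dz":0.04,"twist":0,"grip":1},{"dx":0,"dy":0,"dz":0.08,"twist":0,"grip":1}]'
python3 -m crank '[{"dx":0,"dy":-0.005,"dz":0.03,"twist":7,"grip":1},{"dx":0,"dy":-0.01,"dz":0.05,"twist":14,"grip":1},{"dx":0,"dy":-0.015,"dz":0.05,"twist":21,"grip":1},{"dx":0,"dy":-0.02,"dz":0.05,"twist":28,"grip":1},{"dx":0.003,"dy":-0.025,"dz":0.05,"twist":35,"grip":1}]'
python3 -m crank '[{"dx":0,"dy":0,"dz":0,"twist":7,"grip":1},{"dx":0,"dy":0,"dz":0,"twist":14,"grip":1},{"dx":0,"dy":0,"dz":0,"twist":21,"grip":1},{"dx":0,"dy":0,"dz":0,"twist":28,"grip":1},{"dx":0,"dy":0,"dz":0,"twist":35,"grip":1}]'
python3 -m crank '[{"dx":0,"dy":0,"dz":0,"twist":7,"grip":1},{"dx":0,"dy":0,"dz":0,"twist":14,"grip":1},{"dx":0,"dy":0,"dz":0,"twist":20,"grip":1},{"dx":0,"dy":0,"dz":0,"twist":20,"grip":1},{"dx":0,"dy":0,"dz":0,"twist":20,"grip":1}]'
./s.sh w2c
python3 - <<'E'
from h import *
im,c=load('w2c'); u,v=proj(c,(.433,.1,.054)); print(u,v)
for b in blobs(im,(180,100,400,235),hi=400): print(b,atz(c,*b[1],.054).round(4))
E
```

```text
t: 15.32
eef_pos: [0.462, 0.1026, 0.0058]
ee_rot: [-3.139, -0.005, -3.008]
force: [-0.6, 0.7, 0.1]
width: 0.0876
gripper_force: 0.0
t: 15.73
eef_pos: [0.4645, 0.1049, 0.0101]
ee_rot: [3.14, 0.002, -3.007]
force: [1.0, -0.4, 4.2]
width: 0.0617
gripper_force: 8.0
t: 16.15
eef_pos: [0.4335, 0.101, 0.01]
ee_rot: [3.14, 0.003, -3.006]
force: [-0.6, 1.9, 8.2]
width: 0.0611
gripper_force: 8.0
t: 16.57
eef_pos: [0.4313, 0.0987, 0.0874]
ee_rot: [-3.138, -0.008, -3.007]
force: [1.5, 1.4, 0.2]
width: 0.0862
gripper_force: 0.0
t: 16.98
eef_pos: [0.4359, 0.0749, 0.139]
ee_rot: [3.141, 0.0, -2.39]
force: [-0.5, -0.8, -0.1]
width: 0.0877
gripper_force: 0.0
t: 17.4
eef_pos: [0.436, 0.075, 0.1384]
ee_rot: [3.14, -0.001, -1.78]
force: [-0.5, 1.1, -1.3]
width: 0.0872
gripper_force: 0.0
t: 17.82
eef_pos: [0.4363, 0.0752, 0.1385]
ee_rot: [3.141, -0.0, -1.44]
force: [-1.1, -1.0, -0.2]
width: 0.0878
gripper_force: 0.0
w2c 17.8667 [0.436 0.075 0.139] [ 3.141 -0.    -1.44 ]
283.9529170585287 245.6128712046692
(22, [272.7, 210.5]) [0.4442 0.0749 0.054 ]
(22, [284.7, 210.5]) [0.4359 0.0738 0.054 ]
(22, [296.7, 210.5]) [0.4275 0.0727 0.054 ]
```

```bash
python3 - <<'E'
from h import *
im,c=load('w2c'); d=np.array([.134,-.991]); s=arm.get_state()['eef_pos'][:2]
C=atz(c,284.7,210.5,.0405)[:2]-d*.0234; print(C,(C-s)@d,(C-s)@[.991,.134])
for b in blobs(im,(180,235,400,300),hi=400): print(b,atz(c,*b[1],.054).round(4))
E
```

```text
[0.43226217 0.10080476] -0.025914830627615112 -0.0006049599102837359
(28, [278.7, 246.7]) [0.4367 0.1013 0.054 ]
(28, [291.2, 246.5]) [0.4277 0.1    0.054 ]
```

```bash
set -e
python3 -m crank '[{"dx":0,"dy":0,"dz":-0.035,"twist":0,"grip":1},{"dx":0,"dy":0,"dz":-0.07,"twist":0,"grip":1},{"dx":0,"dy":0,"dz":-0.1,"twist":0,"grip":0.8},{"dx":0,"dy":0,"dz":-0.1175,"twist":0,"grip":0.6},{"dx":0,"dy":0,"dz":-0.1175,"twist":0,"grip":0.6}]' 10
python3 -m crank '[{"dx":0,"dy":0,"dz":0,"twist":0,"grip":0},{"dx":0,"dy":0,"dz":0,"twist":0,"grip":0},{"dx":0,"dy":0,"dz":0,"twist":0,"grip":0},{"dx":0,"dy":0,"dz":0,"twist":0,"grip":0},{"dx":0,"dy":0,"dz":0,"twist":0,"grip":0}]' 10
python3 -m crank '[{"dx":0.0008,"dy":-0.0055,"dz":-0.0026,"twist":0,"grip":0},{"dx":0.0015,"dy":-0.0108,"dz":-0.0055,"twist":0,"grip":0},{"dx":0.0021,"dy":-0.0155,"dz":-0.0091,"twist":0,"grip":0},{"dx":0.0026,"dy":-0.0195,"dz":-0.0134,"twist":0,"grip":0},{"dx":0.0031,"dy":-0.0228,"dz":-0.018,"twist":0,"grip":0}]'
python3 -m crank '[{"dx":0,"dy":-0.002,"dz":0,"twist":0,"grip":0.6},{"dx":0,"dy":-0.002,"dz":0.00,"twist":0,"grip":0.6},{"dx":0,"dy":-0.002,"dz":0.003,"twist":0,"grip":0.6},{"dx":0,"dy":-0.002,"dz":0.03,"twist":0,"grip":0.8},{"dx":0,"dy":-0.002,"dz":0.07,"twist":0,"grip":1}]'
python3 -m crank '[{"dx":0,"dy":0,"dz":0.03,"twist":0,"grip":1},{"dx":0,"dy":0,"dz":0.03,"twist":0,"grip":1},{"dx":0,"dy":0,"dz":0.03,"twist":0,"grip":1},{"dx":0,"dy":0,"dz":0.03,"twist":0,"grip":1},{"dx":0,"dy":0,"dz":0.03,"twist":0,"grip":1}]'
./s.sh w2d
python3 - <<'E'
from h import *
im,c=load('w2d'); d=np.array([.134,-.991]); s=arm.get_state()['eef_pos'][:2]
for b in blobs(im,(180,100,400,265),lo=8,hi=400): X=atz(c,*b[1],.054)[:2]; Y=atz(c,*b[1],.0405)[:2]-d*.0234; print(b,X.round(4),((X-s)@d).round(4),'near',((Y-s)@d).round(4),((Y-s)@[.991,.134]).round(4))
E
```

```text
t: 18.28
eef_pos: [0.4342, 0.0738, 0.0181]
ee_rot: [3.135, -0.003, -1.44]
force: [-0.8, -0.6, 0.3]
width: 0.0737
gripper_force: 0.0
t: 18.7
eef_pos: [0.4372, 0.0758, 0.0223]
ee_rot: [-3.14, 0.001, -1.436]
force: [0.7, 0.7, -1.8]
width: 0.0621
gripper_force: 10.0
t: 19.12
eef_pos: [0.4407, 0.0524, 0.0042]
ee_rot: [-3.14, 0.0, -1.436]
force: [-0.4, -2.6, 6.6]
width: 0.0617
gripper_force: 10.0
t: 19.53
eef_pos: [0.4375, 0.0495, 0.072]
ee_rot: [3.135, -0.002, -1.437]
force: [0.9, 0.3, 0.0]
width: 0.0784
gripper_force: 0.0
t: 19.95
eef_pos: [0.4391, 0.0503, 0.1027]
ee_rot: [3.14, -0.0, -1.436]
force: [-0.6, -0.6, 0.3]
width: 0.0876
gripper_force: 0.0
w2d 20.0 [0.439 0.05  0.102] [ 3.140e+00 -1.000e-03 -1.436e+00]
(9, [221.4, 102.6]) [ 0.483 -0.018] 0.0735 near 0.0504 0.0367
(21, [202.1, 110.4]) [ 0.4933 -0.0124] 0.0694 near 0.046 0.0484
(35, [275.9, 216.7]) [0.4447 0.0435] 0.0075 near -0.02 0.005
(36, [289.9, 216.6]) [0.4364 0.0423] 0.0076 near -0.0199 -0.0039
(279, [186.5, 254.3]) [0.4965 0.075 ] -0.0168 near -0.0458 0.0642
(364, [386.9, 255.3]) [0.3733 0.0591] -0.0176 near -0.0467 -0.0682
(43, [283.0, 259.1]) [0.4368 0.0702] -0.02 near -0.0493 0.0006
```

```bash
set -e
python3 -m crank '[{"dx":0.001,"dy":-0.006,"dz":-0.025,"twist":0,"grip":1},{"dx":0.001,"dy":-0.006,"dz":-0.05,"twist":0,"grip":0.8},{"dx":0.001,"dy":-0.006,"dz":-0.07,"twist":0,"grip":0.6},{"dx":0.001,"dy":-0.006,"dz":-0.081,"twist":0,"grip":0.6},{"dx":0.001,"dy":-0.006,"dz":-0.081,"twist":0,"grip":0.6}]' 10
python3 -m crank '[{"dx":0,"dy":0,"dz":0,"twist":0,"grip":0},{"dx":0,"dy":0,"dz":0,"twist":0,"grip":0},{"dx":0,"dy":0,"dz":0,"twist":0,"grip":0},{"dx":0,"dy":0,"dz":0,"twist":0,"grip":0},{"dx":0,"dy":0,"dz":0,"twist":0,"grip":0}]' 10
python3 -m crank '[{"dx":0.0008,"dy":-0.0055,"dz":-0.0026,"twist":0,"grip":0},{"dx":0.0015,"dy":-0.0108,"dz":-0.0055,"twist":0,"grip":0},{"dx":0.0021,"dy":-0.0155,"dz":-0.0091,"twist":0,"grip":0},{"dx":0.0026,"dy":-0.0195,"dz":-0.0134,"twist":0,"grip":0},{"dx":0.0031,"dy":-0.0228,"dz":-0.018,"twist":0,"grip":0}]'
python3 -m crank '[{"dx":0,"dy":-0.002,"dz":0,"twist":0,"grip":0.6},{"dx":0,"dy":-0.002,"dz":0.00,"twist":0,"grip":0.6},{"dx":0,"dy":-0.002,"dz":0.003,"twist":0,"grip":0.6},{"dx":0,"dy":-0.002,"dz":0.03,"twist":0,"grip":0.8},{"dx":0,"dy":-0.002,"dz":0.07,"twist":0,"grip":1}]'
python3 -m crank '[{"dx":0,"dy":0,"dz":0.03,"twist":0,"grip":1},{"dx":0,"dy":0,"dz":0.03,"twist":0,"grip":1},{"dx":0,"dy":0,"dz":0.03,"twist":0,"grip":1},{"dx":0,"dy":0,"dz":0.03,"twist":0,"grip":1},{"dx":0,"dy":0,"dz":0.03,"twist":0,"grip":1}]'
./s.sh w2e
python3 - <<'E'
from h import *
im,c=load('w2e'); d=np.array([.134,-.991]); s=arm.get_state()['eef_pos'][:2]
for b in blobs(im,(180,150,400,265),th=85,lo=8,hi=1000): X=atz(c,*b[1],.051)[:2]; Y=atz(c,*b[1],.0405)[:2]-d*.0234; print(b,X.round(4),((X-s)@d).round(4),'near',((Y-s)@d).round(4),((Y-s)@[.991,.134]).round(4))
E
```

```text
t: 20.42
eef_pos: [0.4385, 0.0433, 0.0192]
ee_rot: [3.135, -0.003, -1.437]
force: [-0.4, -1.2, -0.2]
width: 0.0709
gripper_force: 0.0
t: 20.83
eef_pos: [0.441, 0.0448, 0.0229]
ee_rot: [-3.141, 0.0, -1.436]
force: [-0.2, 0.3, -1.6]
width: 0.062
gripper_force: 10.0
t: 21.25
eef_pos: [0.4446, 0.0214, 0.005]
ee_rot: [-3.14, 0.0, -1.436]
force: [-0.7, -3.3, 6.4]
width: 0.0621
gripper_force: 10.0
t: 21.67
eef_pos: [0.4415, 0.0188, 0.0729]
ee_rot: [3.135, -0.002, -1.436]
force: [2.5, 1.2, -0.3]
width: 0.0785
gripper_force: 0.0
t: 22.08
eef_pos: [0.4431, 0.0196, 0.1037]
ee_rot: [3.14, -0.0, -1.436]
force: [-0.1, -0.3, -0.7]
width: 0.0879
gripper_force: 0.0
w2e 22.1333 [0.443 0.02  0.103] [ 3.140e+00 -1.000e-03 -1.436e+00]
(37, [283.4, 215.0]) [0.4443 0.0122] 0.0074 near -0.0191 0.0002
(310, [186.4, 253.4]) [0.5016 0.0454] -0.0178 near -0.0456 0.0645
(616, [283.1, 253.4]) [0.4411 0.0373] -0.0178 near -0.0456 0.0005
(382, [387.0, 255.0]) [0.3759 0.0297] -0.019 near -0.0469 -0.0685
```

Timer 2 is button up, with the button seen at (283,253). Next is timer 1, which needs 3 steps.

```bash
set -e
python3 -m crank '[{"dx":0,"dy":0.039,"dz":0.01,"twist":5,"grip":1},{"dx":0,"dy":0.078,"dz":0.02,"twist":10,"grip":1},{"dx":-0.003,"dy":0.117,"dz":0.03,"twist":15,"grip":1},{"dx":-0.007,"dy":0.156,"dz":0.035,"twist":19.5,"grip":1},{"dx":-0.007,"dy":0.196,"dz":0.035,"twist":19.5,"grip":1}]' 10
python3 -m crank '[{"dx":0,"dy":0,"dz":0,"twist":0,"grip":1},{"dx":0,"dy":0,"dz":0,"twist":0,"grip":1},{"dx":0,"dy":0,"dz":0,"twist":0,"grip":1},{"dx":0,"dy":0,"dz":0,"twist":0,"grip":1},{"dx":0,"dy":0,"dz":0,"twist":0,"grip":1}]'
./s.sh w1b
cat >> h.py <<'E'
def rep(name,ang,box=(180,130,400,265),th=70,lo=8,hi=1000,sgn=1):
    im,c=load(name); a=np.radians(ang); d=np.array([np.cos(a),np.sin(a)]); e=np.array([-d[1],d[0]]); s=arm.get_state()['eef_pos'][:2]
    for b in blobs(im,box,th,lo,hi):
        X=atz(c,*b[1],.054)[:2]-s; Y=atz(c,*b[1],.0405)[:2]-d*sgn*.0234-s
        print(b,'top',(X+s).round(4),(X@d).round(4),(X@e).round(4),'near',(Y@d).round(4))
E
python3 -c "
from h import *
rep('w1b',-62.8)"
```

```text
t: 22.55
eef_pos: [0.4362, 0.2175, 0.1396]
ee_rot: [3.142, -0.0, -1.091]
force: [0.5, -0.3, -0.0]
width: 0.0873
gripper_force: 0.0
t: 22.97
eef_pos: [0.4367, 0.2147, 0.1389]
ee_rot: [3.14, -0.0, -1.097]
force: [0.7, -0.0, -1.0]
width: 0.0878
gripper_force: 0.0
w1b 23.0167 [0.437 0.215 0.139] [ 3.141 -0.    -1.097]
(17, [266.1, 211.4]) top [0.448  0.2203] 0.0002 0.0125 near -0.0271
(16, [278.2, 211.3]) top [0.4405 0.2163] 0.0002 0.004 near -0.027
(13, [290.5, 211.2]) top [0.4328 0.2123] 0.0003 -0.0047 near -0.027
(13, [302.7, 211.0]) top [0.4252 0.2083] 0.0004 -0.0133 near -0.0268
(260, [186.3, 254.5]) top [0.4853 0.276 ] -0.0324 0.0711 near -0.0615
(338, [387.3, 255.5]) top [0.3545 0.21  ] -0.0335 -0.0754 near -0.0626
(17, [272.1, 247.6]) top [0.4321 0.2427] -0.0271 0.0086 near -0.0559
(16, [284.5, 247.5]) top [0.4241 0.2386] -0.027 -0.0004 near -0.0558
(16, [297.0, 247.5]) top [0.4161 0.2344] -0.027 -0.0095 near -0.0558
```

```bash
set -e
python3 -m crank '[{"dx":0,"dy":0,"dz":-0.035,"twist":0,"grip":1},{"dx":0,"dy":0,"dz":-0.07,"twist":0,"grip":1},{"dx":0,"dy":0,"dz":-0.1,"twist":0,"grip":0.8},{"dx":0,"dy":0,"dz":-0.1175,"twist":0,"grip":0.6},{"dx":0,"dy":0,"dz":-0.1175,"twist":0,"grip":0.6}]' 10
python3 -m crank '[{"dx":0,"dy":0,"dz":0,"twist":0,"grip":0},{"dx":0,"dy":0,"dz":0,"twist":0,"grip":0},{"dx":0,"dy":0,"dz":0,"twist":0,"grip":0},{"dx":0,"dy":0,"dz":0,"twist":0,"grip":0},{"dx":0,"dy":0,"dz":0,"twist":0,"grip":0}]' 10
python3 -m crank '[{"dx":0.0026,"dy":-0.005,"dz":-0.0026,"twist":0,"grip":0},{"dx":0.005,"dy":-0.0097,"dz":-0.0055,"twist":0,"grip":0},{"dx":0.0071,"dy":-0.0139,"dz":-0.0091,"twist":0,"grip":0},{"dx":0.009,"dy":-0.0175,"dz":-0.0134,"twist":0,"grip":0},{"dx":0.0105,"dy":-0.0204,"dz":-0.018,"twist":0,"grip":0}]'
python3 -m crank '[{"dx":0.001,"dy":-0.002,"dz":0,"twist":0,"grip":0.6},{"dx":0.001,"dy":-0.002,"dz":0.00,"twist":0,"grip":0.6},{"dx":0.001,"dy":-0.002,"dz":0.003,"twist":0,"grip":0.6},{"dx":0.001,"dy":-0.002,"dz":0.03,"twist":0,"grip":0.8},{"dx":0.001,"dy":-0.002,"dz":0.07,"twist":0,"grip":1}]'
python3 -m crank '[{"dx":0,"dy":0,"dz":0.03,"twist":0,"grip":1},{"dx":0,"dy":0,"dz":0.03,"twist":0,"grip":1},{"dx":0,"dy":0,"dz":0.03,"twist":0,"grip":1},{"dx":0,"dy":0,"dz":0.03,"twist":0,"grip":1},{"dx":0,"dy":0,"dz":0.03,"twist":0,"grip":1}]'
./s.sh w1c
python3 -c "
from h import *
rep('w1c',-62.8)"
```

```text
t: 23.43
eef_pos: [0.4351, 0.213, 0.0185]
ee_rot: [3.135, -0.002, -1.098]
force: [-1.0, 0.0, -0.2]
width: 0.073
gripper_force: 0.0
t: 23.85
eef_pos: [0.4374, 0.2163, 0.023]
ee_rot: [-3.14, 0.001, -1.096]
force: [0.1, 0.3, 2.3]
width: 0.0616
gripper_force: 10.0
t: 24.27
eef_pos: [0.4484, 0.1956, 0.0048]
ee_rot: [-3.139, 0.0, -1.095]
force: [1.0, -2.6, 7.3]
width: 0.0622
gripper_force: 10.0
t: 24.68
eef_pos: [0.4464, 0.1918, 0.0722]
ee_rot: [3.135, -0.002, -1.096]
force: [0.9, 1.0, 0.1]
width: 0.0782
gripper_force: 0.0
t: 25.1
eef_pos: [0.4478, 0.193, 0.1033]
ee_rot: [3.14, -0.0, -1.096]
force: [-0.1, -0.3, -0.9]
width: 0.0877
gripper_force: 0.0
w1c 25.15 [0.448 0.193 0.103] [ 3.14  -0.    -1.096]
(24, [269.4, 217.3]) top [0.4585 0.1911] 0.0066 0.0087 near -0.0209
(24, [283.3, 217.1]) top [0.4511 0.1872] 0.0067 0.0003 near -0.0208
(25, [297.4, 217.1]) top [0.4436 0.1833] 0.0067 -0.0082 near -0.0208
(258, [186.3, 254.6]) top [0.4937 0.2364] -0.0176 0.0607 near -0.0467
(341, [387.3, 255.5]) top [0.3822 0.1799] -0.0183 -0.0644 near -0.0475
(26, [276.3, 259.5]) top [0.4424 0.2137] -0.0209 0.0047 near -0.0502
(27, [290.6, 259.4]) top [0.4345 0.2096] -0.0208 -0.0042 near -0.0501
```

Step 1 worked: 2 dots are now on top, 21 mm behind the tool. Two more steps to go, each 5–6 mm further forward.

```bash
set -e
python3 -m crank '[{"dx":0.0025,"dy":-0.005,"dz":-0.025,"twist":0,"grip":1},{"dx":0.0025,"dy":-0.005,"dz":-0.05,"twist":0,"grip":0.8},{"dx":0.0025,"dy":-0.005,"dz":-0.07,"twist":0,"grip":0.6},{"dx":0.0025,"dy":-0.005,"dz":-0.081,"twist":0,"grip":0.6},{"dx":0.0025,"dy":-0.005,"dz":-0.081,"twist":0,"grip":0.6}]' 10
python3 -m crank '[{"dx":0,"dy":0,"dz":0,"twist":0,"grip":0},{"dx":0,"dy":0,"dz":0,"twist":0,"grip":0},{"dx":0,"dy":0,"dz":0,"twist":0,"grip":0},{"dx":0,"dy":0,"dz":0,"twist":0,"grip":0},{"dx":0,"dy":0,"dz":0,"twist":0,"grip":0}]' 10
python3 -m crank '[{"dx":0.0026,"dy":-0.005,"dz":-0.0026,"twist":0,"grip":0},{"dx":0.005,"dy":-0.0097,"dz":-0.0055,"twist":0,"grip":0},{"dx":0.0071,"dy":-0.0139,"dz":-0.0091,"twist":0,"grip":0},{"dx":0.009,"dy":-0.0175,"dz":-0.0134,"twist":0,"grip":0},{"dx":0.0105,"dy":-0.0204,"dz":-0.018,"twist":0,"grip":0}]'
python3 -m crank '[{"dx":0.001,"dy":-0.002,"dz":0,"twist":0,"grip":0.6},{"dx":0.001,"dy":-0.002,"dz":0.00,"twist":0,"grip":0.6},{"dx":0.001,"dy":-0.002,"dz":0.003,"twist":0,"grip":0.6},{"dx":0.001,"dy":-0.002,"dz":0.03,"twist":0,"grip":0.8},{"dx":0.001,"dy":-0.002,"dz":0.07,"twist":0,"grip":1}]'
python3 -m crank '[{"dx":0,"dy":0,"dz":0.03,"twist":0,"grip":1},{"dx":0,"dy":0,"dz":0.03,"twist":0,"grip":1},{"dx":0,"dy":0,"dz":0.03,"twist":0,"grip":1},{"dx":0,"dy":0,"dz":0.03,"twist":0,"grip":1},{"dx":0,"dy":0,"dz":0.03,"twist":0,"grip":1}]'
./s.sh w1d
python3 -c "
from h import *
rep('w1d',-62.8)"
```

```text
t: 25.57
eef_pos: [0.449, 0.1866, 0.0196]
ee_rot: [3.135, -0.002, -1.096]
force: [0.4, -0.7, 0.2]
width: 0.0715
gripper_force: 0.0
t: 25.98
eef_pos: [0.4511, 0.1887, 0.0235]
ee_rot: [-3.14, 0.0, -1.096]
force: [-0.6, -0.2, -0.6]
width: 0.0617
gripper_force: 10.0
t: 26.4
eef_pos: [0.4624, 0.1677, 0.0055]
ee_rot: [-3.14, -0.0, -1.095]
force: [-0.1, -2.0, 6.7]
width: 0.0619
gripper_force: 10.0
t: 26.82
eef_pos: [0.4603, 0.1644, 0.0731]
ee_rot: [3.135, -0.001, -1.096]
force: [1.9, 0.8, -0.9]
width: 0.0786
gripper_force: 0.0
t: 27.23
eef_pos: [0.4618, 0.1657, 0.1042]
ee_rot: [3.14, -0.0, -1.096]
force: [-0.5, -0.1, 0.1]
width: 0.0875
gripper_force: 0.0
w1d 27.2833 [0.462 0.166 0.104] [ 3.14  -0.    -1.096]
(30, [276.9, 215.0]) top [0.469  0.1606] 0.0077 0.0042 near -0.0197
(30, [290.9, 214.9]) top [0.4615 0.1567] 0.0078 -0.0042 near -0.0196
(254, [186.2, 254.7]) top [0.5078 0.2096] -0.0181 0.061 near -0.0472
(356, [387.1, 255.3]) top [0.3959 0.1527] -0.0186 -0.0645 near -0.0477
(28, [283.6, 256.8]) top [0.453 0.183] -0.0195 0.0002 near -0.0487
```

```bash
set -e
python3 -m crank '[{"dx":0.003,"dy":-0.0055,"dz":-0.025,"twist":0,"grip":1},{"dx":0.003,"dy":-0.0055,"dz":-0.05,"twist":0,"grip":0.8},{"dx":0.003,"dy":-0.0055,"dz":-0.07,"twist":0,"grip":0.6},{"dx":0.003,"dy":-0.0055,"dz":-0.082,"twist":0,"grip":0.6},{"dx":0.003,"dy":-0.0055,"dz":-0.082,"twist":0,"grip":0.6}]' 10
python3 -m crank '[{"dx":0,"dy":0,"dz":0,"twist":0,"grip":0},{"dx":0,"dy":0,"dz":0,"twist":0,"grip":0},{"dx":0,"dy":0,"dz":0,"twist":0,"grip":0},{"dx":0,"dy":0,"dz":0,"twist":0,"grip":0},{"dx":0,"dy":0,"dz":0,"twist":0,"grip":0}]' 10
python3 -m crank '[{"dx":0.0026,"dy":-0.005,"dz":-0.0026,"twist":0,"grip":0},{"dx":0.005,"dy":-0.0097,"dz":-0.0055,"twist":0,"grip":0},{"dx":0.0071,"dy":-0.0139,"dz":-0.0091,"twist":0,"grip":0},{"dx":0.009,"dy":-0.0175,"dz":-0.0134,"twist":0,"grip":0},{"dx":0.0105,"dy":-0.0204,"dz":-0.018,"twist":0,"grip":0}]'
python3 -m crank '[{"dx":0.001,"dy":-0.002,"dz":0,"twist":0,"grip":0.6},{"dx":0.001,"dy":-0.002,"dz":0.00,"twist":0,"grip":0.6},{"dx":0.001,"dy":-0.002,"dz":0.003,"twist":0,"grip":0.6},{"dx":0.001,"dy":-0.002,"dz":0.03,"twist":0,"grip":0.8},{"dx":0.001,"dy":-0.002,"dz":0.07,"twist":0,"grip":1}]'
python3 -m crank '[{"dx":0,"dy":0,"dz":0.03,"twist":0,"grip":1},{"dx":0,"dy":0,"dz":0.03,"twist":0,"grip":1},{"dx":0,"dy":0,"dz":0.03,"twist":0,"grip":1},{"dx":0,"dy":0,"dz":0.03,"twist":0,"grip":1},{"dx":0,"dy":0,"dz":0.03,"twist":0,"grip":1}]'
./s.sh w1e
python3 -c "
from h import *
rep('w1e',-62.8,th=80)
snap('top','top2')
s=arm.get_state()['q']; print(s.round(2))"
```

```text
t: 27.7
eef_pos: [0.4633, 0.1588, 0.0195]
ee_rot: [3.135, -0.001, -1.096]
force: [-1.4, -0.6, 0.4]
width: 0.0713
gripper_force: 0.0
t: 28.12
eef_pos: [0.4656, 0.1608, 0.0235]
ee_rot: [-3.14, 0.0, -1.096]
force: [-0.6, -0.2, -0.5]
width: 0.0616
gripper_force: 10.0
t: 28.53
eef_pos: [0.4769, 0.1398, 0.0056]
ee_rot: [-3.14, -0.0, -1.095]
force: [0.8, -2.3, 6.7]
width: 0.0618
gripper_force: 10.0
t: 28.95
eef_pos: [0.4747, 0.1367, 0.073]
ee_rot: [3.134, -0.001, -1.096]
force: [0.3, 1.1, 0.2]
width: 0.078
gripper_force: 0.0
t: 29.37
eef_pos: [0.4762, 0.1378, 0.1042]
ee_rot: [3.14, -0.0, -1.096]
force: [0.6, -0.8, 0.1]
width: 0.0877
gripper_force: 0.0
w1e 29.4167 [0.476 0.138 0.104] [ 3.14  -0.    -1.096]
(30, [368.6, 132.8]) top [0.459  0.0653] 0.0566 -0.0484 near 0.0323
(29, [382.4, 137.9]) top [0.4505 0.0641] 0.0537 -0.0565 near 0.0293
(30, [395.6, 142.8]) top [0.4423 0.063 ] 0.0509 -0.0643 near 0.0263
(29, [283.8, 213.9]) top [0.4801 0.1303] 0.0084 0.0001 near -0.019
(265, [186.3, 254.4]) top [0.5223 0.1815] -0.0179 0.061 near -0.047
(537, [283.9, 253.1]) top [0.4685 0.1529] -0.017 0.0001 near -0.0461
(364, [386.9, 255.3]) top [0.4104 0.1249] -0.0186 -0.0643 near -0.0478
[ 0.68  0.19 -0.54 -0.   -0.85 -0.2 ]
```

Timer 1 is button up, with the button seen at (284,253). Last is timer 4, which needs 3 steps. I'll slide it away from the small pad after the first step.

```bash
set -e
python3 -m crank '[{"dx":-0.006,"dy":-0.039,"dz":0.01,"twist":7,"grip":1},{"dx":-0.012,"dy":-0.078,"dz":0.02,"twist":14,"grip":1},{"dx":-0.018,"dy":-0.117,"dz":0.03,"twist":20,"grip":1},{"dx":-0.024,"dy":-0.156,"dz":0.035,"twist":27,"grip":1},{"dx":-0.03,"dy":-0.195,"dz":0.035,"twist":33.7,"grip":1}]' 10
python3 -m crank '[{"dx":-0.006,"dy":-0.039,"dz":0,"twist":0,"grip":1},{"dx":-0.012,"dy":-0.078,"dz":0,"twist":0,"grip":1},{"dx":-0.018,"dy":-0.117,"dz":0,"twist":0,"grip":1},{"dx":-0.024,"dy":-0.156,"dz":0,"twist":0,"grip":1},{"dx":-0.028,"dy":-0.17,"dz":0,"twist":0,"grip":1}]' 10
python3 -m crank '[{"dx":0,"dy":0,"dz":0,"twist":0,"grip":1},{"dx":0,"dy":0,"dz":0,"twist":0,"grip":1},{"dx":0,"dy":0,"dz":0,"twist":0,"grip":1},{"dx":0,"dy":0,"dz":0,"twist":0,"grip":1},{"dx":0,"dy":0,"dz":0,"twist":0,"grip":1}]'
./s.sh w4b
python3 -c "
from h import *
rep('w4b',-29.1)"
```

```text
t: 29.88
eef_pos: [0.4479, -0.0511, 0.1402]
ee_rot: [-3.141, -0.0, -0.523]
force: [1.3, -0.8, -0.2]
width: 0.0879
gripper_force: 0.0
t: 30.3
eef_pos: [0.419, -0.2229, 0.1389]
ee_rot: [3.14, 0.002, -0.531]
force: [0.1, 0.2, -0.5]
width: 0.0876
gripper_force: 0.0
t: 30.72
eef_pos: [0.4205, -0.2187, 0.1397]
ee_rot: [3.141, 0.0, -0.527]
force: [-0.7, -0.4, -0.7]
width: 0.0875
gripper_force: 0.0
w4b 30.7667 [ 0.421 -0.219  0.14 ] [-3.142  0.    -0.527]
(10, [389.1, 161.9]) top [ 0.4145 -0.2976] 0.033 -0.0719 near 0.0076
(9, [394.2, 172.0]) top [ 0.4064 -0.2976] 0.0259 -0.0758 near 0.0001
(25, [398.0, 183.6]) top [ 0.3977 -0.2963] 0.0177 -0.0789 near -0.0085
(22, [278.7, 206.5]) top [ 0.4252 -0.2165] 0.003 0.0041 near -0.0241
(22, [291.1, 206.3]) top [ 0.4209 -0.2242] 0.0029 -0.0046 near -0.0241
(20, [303.2, 205.8]) top [ 0.417  -0.2317] 0.0031 -0.0131 near -0.0239
(22, [315.3, 205.5]) top [ 0.4129 -0.2392] 0.0032 -0.0216 near -0.0239
(20, [285.8, 242.5]) top [ 0.3994 -0.2073] -0.0241 -0.0003 near -0.0527
(22, [298.1, 242.1]) top [ 0.3952 -0.2151] -0.024 -0.0092 near -0.0526
(25, [310.6, 242.0]) top [ 0.3907 -0.223 ] -0.0241 -0.0183 near -0.0527
(271, [186.3, 254.3]) top [ 0.428  -0.1398] -0.0319 0.0726 near -0.0609
(359, [387.4, 255.4]) top [ 0.3532 -0.2664] -0.0357 -0.0745 near -0.0649
```

```bash
set -e
python3 -m crank '[{"dx":-0.003,"dy":-0.009,"dz":-0.035,"twist":1,"grip":1},{"dx":-0.003,"dy":-0.009,"dz":-0.07,"twist":1,"grip":1},{"dx":-0.003,"dy":-0.009,"dz":-0.1,"twist":1,"grip":0.8},{"dx":-0.003,"dy":-0.009,"dz":-0.1175,"twist":1,"grip":0.6},{"dx":-0.003,"dy":-0.009,"dz":-0.1175,"twist":1,"grip":0.6}]' 10
python3 -m crank '[{"dx":0,"dy":0,"dz":0,"twist":0,"grip":0},{"dx":0,"dy":0,"dz":0,"twist":0,"grip":0},{"dx":0,"dy":0,"dz":0,"twist":0,"grip":0},{"dx":0,"dy":0,"dz":0,"twist":0,"grip":0},{"dx":0,"dy":0,"dz":0,"twist":0,"grip":0}]' 10
python3 -m crank '[{"dx":0.0049,"dy":-0.0027,"dz":-0.0026,"twist":0,"grip":0},{"dx":0.0095,"dy":-0.0053,"dz":-0.0055,"twist":0,"grip":0},{"dx":0.0136,"dy":-0.0076,"dz":-0.0091,"twist":0,"grip":0},{"dx":0.0172,"dy":-0.0096,"dz":-0.0134,"twist":0,"grip":0},{"dx":0.0201,"dy":-0.0112,"dz":-0.018,"twist":0,"grip":0}]'
python3 -m crank '[{"dx":0.002,"dy":-0.001,"dz":0,"twist":0,"grip":0.6},{"dx":0.002,"dy":-0.001,"dz":0.00,"twist":0,"grip":0.6},{"dx":0.002,"dy":-0.001,"dz":0.003,"twist":0,"grip":0.6},{"dx":0.002,"dy":-0.001,"dz":0.03,"twist":0,"grip":0.8},{"dx":0.002,"dy":-0.001,"dz":0.07,"twist":0,"grip":1}]'
python3 -m crank '[{"dx":0,"dy":0,"dz":0.03,"twist":0,"grip":1},{"dx":0,"dy":0,"dz":0.03,"twist":0,"grip":1},{"dx":0,"dy":0,"dz":0.03,"twist":0,"grip":1},{"dx":0,"dy":0,"dz":0.03,"twist":0,"grip":1},{"dx":0,"dy":0,"dz":0.03,"twist":0,"grip":1}]'
./s.sh w4c
python3 -c "
from h import *
rep('w4c',-29.1)"
```

```text
t: 31.18
eef_pos: [0.4149, -0.2276, 0.019]
ee_rot: [3.139, 0.006, -0.511]
force: [-0.2, 0.4, 0.3]
width: 0.0736
gripper_force: 0.0
t: 31.6
eef_pos: [0.4182, -0.2286, 0.0234]
ee_rot: [-3.141, -0.002, -0.511]
force: [1.0, 0.5, -0.5]
width: 0.0622
gripper_force: 10.0
t: 32.02
eef_pos: [0.4395, -0.2406, 0.0055]
ee_rot: [-3.141, -0.004, -0.511]
force: [0.8, -2.9, 6.1]
width: 0.0623
gripper_force: 10.0
t: 32.43
eef_pos: [0.4363, -0.2401, 0.0724]
ee_rot: [3.139, 0.007, -0.512]
force: [0.8, 0.3, 0.2]
width: 0.0785
gripper_force: 0.0
t: 32.85
eef_pos: [0.4385, -0.2405, 0.1036]
ee_rot: [3.141, 0.001, -0.512]
force: [-1.3, 0.4, -0.4]
width: 0.0874
gripper_force: 0.0
w4c 32.9 [ 0.438 -0.241  0.103] [ 3.141e+00  2.000e-03 -5.120e-01]
(70, [351.0, 141.4]) top [ 0.4645 -0.2987] 0.0511 -0.0381 near 0.0265
(30, [271.1, 214.0]) top [ 0.4494 -0.2373] 0.008 0.0082 near -0.0194
(31, [285.0, 214.0]) top [ 0.4453 -0.2446] 0.008 -0.0002 near -0.0194
(31, [299.0, 214.0]) top [ 0.4412 -0.252 ] 0.0079 -0.0086 near -0.0195
(19, [397.2, 232.5]) top [ 0.4013 -0.2987] -0.0042 -0.0689 near -0.0323
(268, [186.3, 254.4]) top [ 0.4526 -0.1782] -0.018 0.0614 near -0.0471
(354, [387.3, 255.4]) top [ 0.3906 -0.287 ] -0.0192 -0.0639 near -0.0484
(28, [277.7, 256.0]) top [ 0.4238 -0.2273] -0.0193 0.0045 near -0.0485
(29, [292.1, 256.2]) top [ 0.4193 -0.2351] -0.0195 -0.0045 near -0.0486
```

```bash
set -e
python3 -m crank '[{"dx":-0.017,"dy":0.0094,"dz":-0.02,"twist":0,"grip":1},{"dx":-0.017,"dy":0.0094,"dz":-0.05,"twist":0,"grip":1},{"dx":-0.017,"dy":0.0094,"dz":-0.08,"twist":0,"grip":0.7},{"dx":-0.017,"dy":0.0094,"dz":-0.095,"twist":0,"grip":0.6},{"dx":-0.017,"dy":0.0094,"dz":-0.095,"twist":0,"grip":0.5}]' 10
python3 -m crank '[{"dx":0,"dy":0,"dz":0,"twist":0,"grip":0},{"dx":0,"dy":0,"dz":0,"twist":0,"grip":0},{"dx":0,"dy":0,"dz":0,"twist":0,"grip":0},{"dx":0,"dy":0,"dz":0.004,"twist":0,"grip":0},{"dx":0,"dy":0,"dz":0.005,"twist":0,"grip":0}]' 10
python3 -m crank '[{"dx":-0.005,"dy":0.02,"dz":0,"twist":0,"grip":0},{"dx":-0.01,"dy":0.045,"dz":0,"twist":0,"grip":0},{"dx":-0.016,"dy":0.07,"dz":0,"twist":0,"grip":0},{"dx":-0.022,"dy":0.09,"dz":-0.003,"twist":0,"grip":0},{"dx":-0.022,"dy":0.09,"dz":-0.006,"twist":0,"grip":0}]' 10
python3 -m crank '[{"dx":0,"dy":0,"dz":0,"twist":0,"grip":0},{"dx":0,"dy":0,"dz":0,"twist":0,"grip":0.7},{"dx":0,"dy":0,"dz":0,"twist":0,"grip":0.7},{"dx":0,"dy":0,"dz":0.02,"twist":0,"grip":1},{"dx":0,"dy":0,"dz":0.05,"twist":0,"grip":1}]'
python3 -m crank '[{"dx":0.01,"dy":-0.005,"dz":0.03,"twist":0,"grip":1},{"dx":0.0227,"dy":-0.0126,"dz":0.045,"twist":0,"grip":1},{"dx":0.0227,"dy":-0.0126,"dz":0.045,"twist":0,"grip":1},{"dx":0.0227,"dy":-0.0126,"dz":0.045,"twist":0,"grip":1},{"dx":0.0227,"dy":-0.0126,"dz":0.045,"twist":0,"grip":1}]'
./s.sh w4d
python3 -c "
from h import *
rep('w4d',-29.1)"
```

```text
t: 33.32
eef_pos: [0.419, -0.2309, 0.0054]
ee_rot: [3.139, 0.008, -0.512]
force: [-0.3, 0.3, -0.2]
width: 0.0733
gripper_force: 0.0
t: 33.73
eef_pos: [0.423, -0.2315, 0.0155]
ee_rot: [-3.141, -0.002, -0.511]
force: [0.2, 0.9, -1.4]
width: 0.0619
gripper_force: 10.0
t: 34.15
eef_pos: [0.3997, -0.1393, 0.0091]
ee_rot: [-3.14, -0.001, -0.51]
force: [-2.0, 5.5, 10.2]
width: 0.0623
gripper_force: 9.9
t: 34.57
eef_pos: [0.3986, -0.1421, 0.0571]
ee_rot: [3.139, 0.005, -0.513]
force: [0.6, -0.3, -0.2]
width: 0.0825
gripper_force: 0.0
t: 34.98
eef_pos: [0.4223, -0.1544, 0.1027]
ee_rot: [3.141, 0.001, -0.513]
force: [0.3, 0.4, 1.1]
width: 0.0877
gripper_force: 0.0
w4d 35.0333 [ 0.422 -0.154  0.102] [ 3.141e+00  2.000e-03 -5.130e-01]
(36, [269.6, 224.9]) top [ 0.428  -0.1472] 0.0018 0.0091 near -0.026
(33, [283.4, 225.0]) top [ 0.4238 -0.1544] 0.0017 0.0008 near -0.0261
(34, [297.3, 225.1]) top [ 0.4196 -0.1617] 0.0016 -0.0076 near -0.0262
(273, [186.4, 254.4]) top [ 0.4367 -0.0926] -0.0171 0.0611 near -0.0462
(359, [387.3, 255.4]) top [ 0.3748 -0.2008] -0.0185 -0.0636 near -0.0477
```

```bash
set -e
python3 -m crank '[{"dx":0,"dy":0,"dz":-0.025,"twist":0,"grip":1},{"dx":0,"dy":0,"dz":-0.05,"twist":0,"grip":0.8},{"dx":0,"dy":0,"dz":-0.07,"twist":0,"grip":0.6},{"dx":0,"dy":0,"dz":-0.08,"twist":0,"grip":0.6},{"dx":0,"dy":0,"dz":-0.08,"twist":0,"grip":0.6}]' 10
python3 -m crank '[{"dx":0,"dy":0,"dz":0,"twist":0,"grip":0},{"dx":0,"dy":0,"dz":0,"twist":0,"grip":0},{"dx":0,"dy":0,"dz":0,"twist":0,"grip":0},{"dx":0,"dy":0,"dz":0,"twist":0,"grip":0},{"dx":0,"dy":0,"dz":0,"twist":0,"grip":0}]' 10
python3 -m crank '[{"dx":0.0049,"dy":-0.0027,"dz":-0.0026,"twist":0,"grip":0},{"dx":0.0095,"dy":-0.0053,"dz":-0.0055,"twist":0,"grip":0},{"dx":0.0136,"dy":-0.0076,"dz":-0.0091,"twist":0,"grip":0},{"dx":0.0172,"dy":-0.0096,"dz":-0.0134,"twist":0,"grip":0},{"dx":0.0201,"dy":-0.0112,"dz":-0.018,"twist":0,"grip":0}]'
python3 -m crank '[{"dx":0.002,"dy":-0.001,"dz":0,"twist":0,"grip":0.6},{"dx":0.002,"dy":-0.001,"dz":0.00,"twist":0,"grip":0.6},{"dx":0.002,"dy":-0.001,"dz":0.003,"twist":0,"grip":0.6},{"dx":0.002,"dy":-0.001,"dz":0.03,"twist":0,"grip":0.8},{"dx":0.002,"dy":-0.001,"dz":0.07,"twist":0,"grip":1}]'
python3 -m crank '[{"dx":0,"dy":0,"dz":0.03,"twist":0,"grip":1},{"dx":0,"dy":0,"dz":0.03,"twist":0,"grip":1},{"dx":0,"dy":0,"dz":0.03,"twist":0,"grip":1},{"dx":0,"dy":0,"dz":0.03,"twist":0,"grip":1},{"dx":0,"dy":0,"dz":0.03,"twist":0,"grip":1}]'
./s.sh w4e
python3 -c "
from h import *
rep('w4e',-29.1)"
```

```text
t: 35.45
eef_pos: [0.4201, -0.1541, 0.0203]
ee_rot: [3.138, 0.006, -0.512]
force: [-0.3, -0.3, -0.5]
width: 0.071
gripper_force: 0.0
t: 35.87
eef_pos: [0.4234, -0.1539, 0.0238]
ee_rot: [-3.141, -0.001, -0.511]
force: [-0.3, 0.4, -2.5]
width: 0.0621
gripper_force: 10.0
t: 36.28
eef_pos: [0.445, -0.1659, 0.0059]
ee_rot: [-3.141, -0.002, -0.51]
force: [0.3, -3.7, 6.3]
width: 0.062
gripper_force: 10.0
t: 36.7
eef_pos: [0.4423, -0.166, 0.0735]
ee_rot: [3.138, 0.007, -0.512]
force: [1.6, 0.4, 0.5]
width: 0.0786
gripper_force: 0.0
t: 37.12
eef_pos: [0.4443, -0.1661, 0.1047]
ee_rot: [3.141, 0.001, -0.512]
force: [0.2, 0.2, 0.1]
width: 0.0878
gripper_force: 0.0
w4e 37.1667 [ 0.444 -0.166  0.104] [ 3.141e+00  2.000e-03 -5.120e-01]
(33, [278.0, 213.8]) top [ 0.4531 -0.1664] 0.0079 0.004 near -0.0195
(32, [292.0, 213.9]) top [ 0.4489 -0.1738] 0.0078 -0.0045 near -0.0196
(275, [186.4, 254.3]) top [ 0.4582 -0.1034] -0.0183 0.0616 near -0.0474
(360, [387.3, 255.4]) top [ 0.3959 -0.2127] -0.0196 -0.0642 near -0.0488
(32, [285.1, 256.2]) top [ 0.4269 -0.1566] -0.0198 -0.0002 near -0.049
```

```bash
set -e
python3 -m crank '[{"dx":0.005,"dy":-0.003,"dz":-0.025,"twist":0,"grip":1},{"dx":0.005,"dy":-0.003,"dz":-0.05,"twist":0,"grip":0.8},{"dx":0.005,"dy":-0.003,"dz":-0.07,"twist":0,"grip":0.6},{"dx":0.005,"dy":-0.003,"dz":-0.082,"twist":0,"grip":0.6},{"dx":0.005,"dy":-0.003,"dz":-0.082,"twist":0,"grip":0.6}]' 10
python3 -m crank '[{"dx":0,"dy":0,"dz":0,"twist":0,"grip":0},{"dx":0,"dy":0,"dz":0,"twist":0,"grip":0},{"dx":0,"dy":0,"dz":0,"twist":0,"grip":0},{"dx":0,"dy":0,"dz":0,"twist":0,"grip":0},{"dx":0,"dy":0,"dz":0,"twist":0,"grip":0}]' 10
python3 -m crank '[{"dx":0.0049,"dy":-0.0027,"dz":-0.0026,"twist":0,"grip":0},{"dx":0.0095,"dy":-0.0053,"dz":-0.0055,"twist":0,"grip":0},{"dx":0.0136,"dy":-0.0076,"dz":-0.0091,"twist":0,"grip":0},{"dx":0.0172,"dy":-0.0096,"dz":-0.0134,"twist":0,"grip":0},{"dx":0.0201,"dy":-0.0112,"dz":-0.018,"twist":0,"grip":0}]'
python3 -m crank '[{"dx":0.002,"dy":-0.001,"dz":0,"twist":0,"grip":0.6},{"dx":0.002,"dy":-0.001,"dz":0.00,"twist":0,"grip":0.6},{"dx":0.002,"dy":-0.001,"dz":0.003,"twist":0,"grip":0.6},{"dx":0.002,"dy":-0.001,"dz":0.03,"twist":0,"grip":0.8},{"dx":0.002,"dy":-0.001,"dz":0.07,"twist":0,"grip":1}]'
python3 -m crank '[{"dx":0,"dy":0,"dz":0.03,"twist":0,"grip":1},{"dx":0,"dy":0,"dz":0.03,"twist":0,"grip":1},{"dx":0,"dy":0,"dz":0.03,"twist":0,"grip":1},{"dx":0,"dy":0,"dz":0.03,"twist":0,"grip":1},{"dx":0,"dy":0,"dz":0.03,"twist":0,"grip":1}]'
./s.sh w4f
python3 -m crank '[{"dx":0,"dy":-0.02,"dz":0.03,"twist":0,"grip":1},{"dx":0,"dy":-0.04,"dz":0.06,"twist":0,"grip":1},{"dx":0,"dy":-0.06,"dz":0.09,"twist":0,"grip":1},{"dx":0,"dy":-0.08,"dz":0.12,"twist":0,"grip":1},{"dx":0,"dy":-0.1,"dz":0.14,"twist":0,"grip":1}]'
python3 - <<'E'
from h import *
rep('w4f',-29.1,th=80)
snap('scene','scene2');snap('top','top3')
crop('top3','a',150,140,430,290,2.85); crop('scene2','b',165,165,445,275,2.85)
cv2.imwrite('pics/both2.png',cv2.resize(np.vstack([cv2.imread('pics/a.png'),cv2.imread('pics/b.png')]),None,fx=.8,fy=.8))
_,t=load('top3');_,s=load('scene2'); print(t['T'][:3,3])
E
```

```text
t: 37.58
eef_pos: [0.4474, -0.1692, 0.0199]
ee_rot: [3.138, 0.006, -0.512]
force: [-0.3, 0.4, 0.0]
width: 0.0713
gripper_force: 0.0
t: 38.0
eef_pos: [0.4505, -0.1691, 0.0239]
ee_rot: [-3.141, -0.001, -0.511]
force: [-0.5, -0.1, -1.9]
width: 0.0621
gripper_force: 10.0
t: 38.42
eef_pos: [0.4722, -0.1812, 0.0061]
ee_rot: [-3.141, -0.003, -0.511]
force: [0.6, -3.6, 6.1]
width: 0.0617
gripper_force: 10.0
t: 38.83
eef_pos: [0.4694, -0.1811, 0.0733]
ee_rot: [3.138, 0.007, -0.512]
force: [1.3, -0.6, -0.1]
width: 0.0783
gripper_force: 0.0
t: 39.25
eef_pos: [0.4714, -0.1812, 0.1046]
ee_rot: [3.141, 0.001, -0.512]
force: [0.4, 0.3, 0.1]
width: 0.0876
gripper_force: 0.0
w4f 39.3 [ 0.471 -0.181  0.104] [ 3.141e+00  2.000e-03 -5.120e-01]
t: 39.72
eef_pos: [0.4725, -0.2825, 0.2473]
ee_rot: [3.141, -0.001, -0.511]
force: [1.7, -0.7, -0.6]
width: 0.0873
gripper_force: 0.0
(32, [285.0, 212.9]) top [ 0.4786 -0.1856] -0.0418 0.0877 near -0.0692
(284, [186.4, 254.1]) top [ 0.4855 -0.1187] -0.0684 0.1495 near -0.0975
(383, [387.6, 255.2]) top [ 0.4231 -0.2281] -0.0697 0.0235 near -0.0989
[ 0.4463041  -0.03944562  1.00926009]
```

View pics/both2.png

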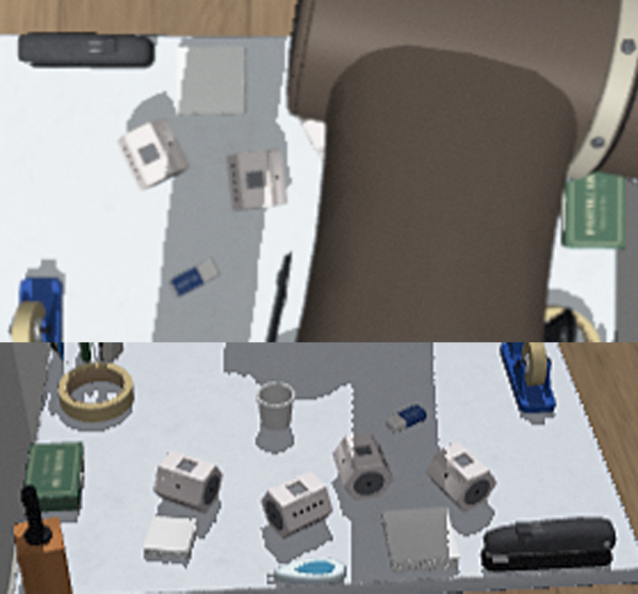

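All four timers are button up: in the lower view their buttons are at (186,465), (297,487), (362,450) and (460,458). Next is the pen.

```bash
set -e
python3 - <<'E'
from h import *
_,t=load('top0');_,s=load('scene0')
print(tri((t,424,158),(s,178.5,231)), atz(t,416,162,.08))
E
./s.sh p1
python3 -m crank '[{"dx":0.02,"dy":0,"dz":0.0,"twist":0,"grip":1},{"dx":0.04,"dy":-0.01,"dz":0,"twist":0,"grip":1},{"dx":0.06,"dy":-0.02,"dz":0,"twist":0,"grip":1},{"dx":0.08,"dy":-0.03,"dz":0,"twist":0,"grip":1},{"dx":0.09,"dy":-0.03,"dz":0,"twist":0,"grip":1}]'
python3 -m crank '[{"dx":0,"dy":0,"dz":0,"twist":0,"grip":1},{"dx":0,"dy":0,"dz":0,"twist":0,"grip":1},{"dx":0,"dy":0,"dz":0,"twist":0,"grip":1},{"dx":0,"dy":0,"dz":0,"twist":0,"grip":1},{"dx":0,"dy":0,"dz":0,"twist":0,"grip":1}]'
./s.sh p2
python3 - <<'E'
from h import *
a=cv2.imread('pics/p1.png');b=cv2.imread('pics/p2.png')
cv2.imwrite('pics/p12.png',np.hstack([a[:,80:480],b[:,80:480]]))
E
```

```text
(array([ 0.58271063, -0.32976029,  0.13851188]), [np.float64(0.001505856506075936), np.float64(0.0015058565060757552)]) [ 0.58194377 -0.33167516  0.08      ]
p1 39.8667 [ 0.473 -0.283  0.246] [-3.141e+00 -1.000e-03 -5.130e-01]
t: 40.28
eef_pos: [0.5633, -0.3115, 0.2421]
ee_rot: [3.14, 0.004, -0.512]
force: [0.5, -0.2, 0.1]
width: 0.0874
gripper_force: 0.0
t: 40.7
eef_pos: [0.5617, -0.311, 0.2456]
ee_rot: [-3.141, -0.0, -0.511]
force: [-0.4, -0.3, 0.7]
width: 0.0879
gripper_force: 0.0
p2 40.75 [ 0.562 -0.311  0.246] [-3.141e+00 -1.000e-03 -5.110e-01]
```

View pics/p12.png

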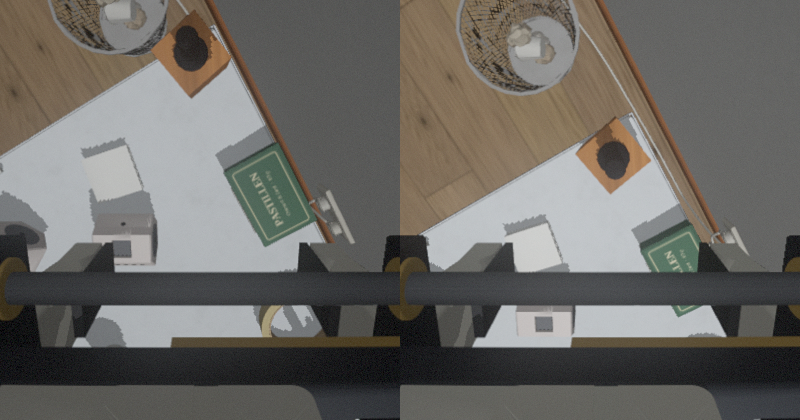

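```bash
python3 - <<'E'
from h import *
for n,(u0,v0,u1,v1) in [('p1',(248,18,296,78)),('p2',(268,130,320,186))]:
    g=cv2.cvtColor(load(n)[0],cv2.COLOR_RGB2GRAY)
    print(n,u0,v0)
    for v in range(v0,v1,2): print(v,''.join('#' if x<28 else '+' if x<45 else '-' if x<65 else '.' for x in g[v,u0:u1]))
E
```

```text
p1 248 18
18 ..............................................--
20 ...............................................-
22 ................................................
24 ................................................
26 .............---++++++--........................
28 ...........-++++++++++++++-.....................
30 .........-++++++++++++++++++....................
32 ........-+++++++++++++++++-++-..................
34 ........-+++++++++++++++++++++..................
36 .......-++++++++++++++++++++#+-.................
38 .......--++++++++++++++++++++++++-..............
40 ........-++++++++-+++++++++++++++++-............
42 ........--+---++++--++++++++++++-+++-...........
44 .......--+++++-----++-+-++++++++++++++..........
46 .......-++++-++--++++++++++++++++++++++.........
48 ......-++-++++++----+++++++++++++++++++-........
50 ......-----+-++++-+++++++++++++++++++++-........
52 ......------++++++++++++++++++++++++++-+........
54 ......-------+-+-+++++--++++++++++-++-+-........
56 ......--------++-++++++++++++++++-+-+-++-.......
58 .......---------+-++-+-+++-+++++++-++++........
[... 1376 characters left out ...]
--.--...........
162 .............-.--------.---...----------............
164 ............----.-----.-----.-.--------.............
166 .............-----------..-.--.-.-.---..............
168 ...............-.-.-...---.---.--.---...............
170 ..................--..--..-....---.-................
172 ..................-.................................
174 ....................................................
176 ....................................................
178 ....................................................
180 ....................................................
182 ....................................................
184 ....................................................
```

```bash
python3 - <<'E'
from h import *
_,a=load('p1');_,b=load('p2')
print(tri((a,271,53.5),(b,293.5,157.5)))
print(atz(a,271,53.5,.08),atz(b,293.5,157.5,.08),atz(a,266.5,37,.15))
for X in [(.581,-.326,.08),(.581,-.326,.15)]: print(proj(a,X),proj(b,X))
E
```

```text
(array([ 0.58095234, -0.33079125,  0.07509015]), [np.float64(1.4763704342095792e-05), np.float64(1.476370434218315e-05)])
[ 0.5802341  -0.33061596  0.08      ] [ 0.58156415 -0.33099426  0.08      ] [ 0.58033736 -0.33042118  0.15      ]
[265.84204922  55.51613371] [288.97105376 160.74822269]
[260.20484666  39.6109151 ] [289.85774245 174.28888962]
```

```bash
set -e
python3 -m crank '[{"dx":0.0193,"dy":-0.0197,"dz":0,"twist":0,"grip":1},{"dx":0.0193,"dy":-0.0197,"dz":0,"twist":0,"grip":1},{"dx":0.0193,"dy":-0.0197,"dz":-0.03,"twist":0,"grip":1},{"dx":0.0193,"dy":-0.0197,"dz":-0.06,"twist":0,"grip":1},{"dx":0.0193,"dy":-0.0197,"dz":-0.09,"twist":0,"grip":1}]' 30
python3 -m crank '[{"dx":0,"dy":0,"dz":-0.02,"twist":0,"grip":1},{"dx":0,"dy":0,"dz":-0.04,"twist":0,"grip":1},{"dx":0,"dy":0,"dz":-0.055,"twist":0,"grip":1},{"dx":0,"dy":0,"dz":-0.062,"twist":0,"grip":1},{"dx":0,"dy":0,"dz":-0.062,"twist":0,"grip":1}]'
python3 -m crank '[{"dx":0,"dy":0,"dz":0,"twist":0,"grip":0},{"dx":0,"dy":0,"dz":0,"twist":0,"grip":-0.5},{"dx":0,"dy":0,"dz":0,"twist":0,"grip":-0.8},{"dx":0,"dy":0,"dz":0,"twist":0,"grip":-1},{"dx":0,"dy":0,"dz":0,"twist":0,"grip":-1}]'
python3 -m crank '[{"dx":0,"dy":0,"dz":0,"twist":0,"grip":-1},{"dx":0,"dy":0,"dz":0,"twist":0,"grip":-1},{"dx":0,"dy":0,"dz":0,"twist":0,"grip":-1},{"dx":0,"dy":0,"dz":0,"twist":0,"grip":-1},{"dx":0,"dy":0,"dz":0,"twist":0,"grip":-1}]'
python3 -m crank '[{"dx":0,"dy":0,"dz":0,"twist":0,"grip":-1},{"dx":0,"dy":0,"dz":0,"twist":0,"grip":-1},{"dx":0,"dy":0,"dz":0,"twist":0,"grip":-1},{"dx":0,"dy":0,"dz":0,"twist":0,"grip":-1},{"dx":0,"dy":0,"dz":0,"twist":0,"grip":-1}]'
python3 -c "
from h import *
print(arm.get_state()['eef_pos'])"
```

```text
t: 41.17
eef_pos: [0.5816, -0.3311, 0.1551]
ee_rot: [-3.141, -0.002, -0.512]
force: [-0.2, 0.0, -1.1]
width: 0.0878
gripper_force: 0.0
t: 41.58
eef_pos: [0.5804, -0.3307, 0.0917]
ee_rot: [3.141, 0.003, -0.512]
force: [-1.4, 0.5, 0.3]
width: 0.0879
gripper_force: 0.0
t: 42.0
eef_pos: [0.582, -0.3312, 0.0942]
ee_rot: [-3.141, -0.001, -0.511]
force: [-0.3, -0.5, -0.2]
width: 0.0597
gripper_force: 0.0
t: 42.42
eef_pos: [0.5816, -0.3311, 0.0933]
ee_rot: [3.142, 0.0, -0.511]
force: [-0.1, 0.1, 0.3]
width: 0.0266
gripper_force: 0.0
t: 42.83
eef_pos: [0.5815, -0.331, 0.0932]
ee_rot: [3.142, 0.0, -0.511]
force: [0.1, 0.2, 0.3]
width: 0.0155
gripper_force: 30.0
[ 0.58152837 -0.33104365  0.09318883]
```

```bash
set -e
python3 -m crank '[{"dx":0,"dy":0,"dz":0.03,"twist":0,"grip":-1},{"dx":0,"dy":0,"dz":0.06,"twist":0,"grip":-1},{"dx":0,"dy":0,"dz":0.09,"twist":0,"grip":-1},{"dx":0,"dy":0,"dz":0.12,"twist":0,"grip":-1},{"dx":0,"dy":0,"dz":0.14,"twist":0,"grip":-1}]' 30
python3 - <<'E'
from h import *
im,_=snap('top','top4'); im2,_=snap('scene','scene4'); snap('wrist','p3')
P={'t4':(.4555,-.172),'t3':(.5028,-.045),'t2':(.441,.037),'t1':(.4685,.153)}
for n,(x,y) in P.items():
  for cam in ('top4','scene4','p3','p2'):
    i,c=load(cam); u,v=proj(c,(x,y,.051)); 
    if not(20<u<540 and 20<v<400): continue
    B=blobs(i,(int(u-14),int(v-14),int(u+14),int(v+14)),th=125,lo=12,hi=300)
    print(n,cam,(round(u),round(v)),[(b,atz(c,*b[1],.051)[:2].round(4).tolist()) for b in B])
E
```

```text
t: 43.25
eef_pos: [0.5822, -0.3315, 0.2368]
ee_rot: [-3.141, -0.003, -0.511]
force: [0.6, -0.9, 0.2]
width: 0.0154
gripper_force: 30.0
t4 top4 (347, 214) []
t4 scene4 (247, 219) [((21, [246.3, 218.3]), [0.4519, -0.1731]), ((21, [236.6, 222.3]), [0.4661, -0.199]), ((126, [252.1, 227.4]), [0.489, -0.1578]), ((23, [235.8, 229.6]), [0.4945, -0.2007])]
t4 p3 (216, 350) []
t4 p2 (223, 322) [((241, [223.5, 323.9]), [0.4534, -0.171])]
t3 top4 (296, 194) [((25, [307.2, 203.1]), [0.4811, -0.073])]
t3 scene4 (295, 229) [((16, [295.4, 227.8]), [0.4987, -0.0436]), ((23, [305.3, 232.3]), [0.5177, -0.0189]), ((94, [287.2, 236.9]), [0.5316, -0.0672]), ((14, [295.0, 239.6]), [0.5429, -0.0478])]
t3 p3 (100, 365) []
t3 p2 (107, 338) []
t2 top4 (262, 219) [((94, [252.6, 219.6]), [0.4386, 0.0611]), ((57, [261.4, 218.4]), [0.4419, 0.0394])]
t2 scene4 (323, 212) []
t1 top4 (216, 207) []
t1 scene4 (367, 217) [((138, [354.3, 216.8]), [0.4665, 0.1187]), ((25, [368.0, 216.0]), [0.4659, 0.1563]), ((101, [371.2, 225.4]), [0.5036, 0.1581])]
```

```bash
set -e
python3 -m crank '[{"dx":-0.025,"dy":0.032,"dz":0,"twist":0,"grip":-1},{"dx":-0.05,"dy":0.064,"dz":0,"twist":0,"grip":-1},{"dx":-0.075,"dy":0.096,"dz":0,"twist":0,"grip":-1},{"dx":-0.1,"dy":0.128,"dz":0,"twist":0,"grip":-1},{"dx":-0.128,"dy":0.159,"dz":0,"twist":0,"grip":-1}]' 30
python3 -m crank '[{"dx":0,"dy":0,"dz":0,"twist":0,"grip":-1},{"dx":0,"dy":0,"dz":-0.02,"twist":0,"grip":-1},{"dx":0,"dy":0,"dz":-0.04,"twist":0,"grip":-1},{"dx":0,"dy":0,"dz":-0.06,"twist":0,"grip":-1},{"dx":0,"dy":0,"dz":-0.06,"twist":0,"grip":-1}]'
python3 -m crank '[{"dx":0,"dy":0,"dz":0,"twist":0,"grip":-1},{"dx":0,"dy":0,"dz":0,"twist":0,"grip":-1},{"dx":0,"dy":0,"dz":0,"twist":0,"grip":-1},{"dx":0,"dy":0,"dz":0,"twist":0,"grip":-1},{"dx":0,"dy":0,"dz":0,"twist":0,"grip":-1}]'
./s.sh b4
```

```text
t: 43.82
eef_pos: [0.4518, -0.171, 0.2315]
ee_rot: [3.141, 0.002, -0.512]
force: [0.6, 1.8, 1.4]
width: 0.0156
gripper_force: 30.0
t: 44.23
eef_pos: [0.4505, -0.1716, 0.169]
ee_rot: [3.139, 0.007, -0.512]
force: [-0.7, -0.7, -1.9]
width: 0.0155
gripper_force: 30.0
t: 44.65
eef_pos: [0.4541, -0.1722, 0.174]
ee_rot: [-3.141, -0.001, -0.512]
force: [-0.1, -0.5, -0.3]
width: 0.0153
gripper_force: 30.0
b4 44.7 [ 0.454 -0.172  0.174] [-3.141e+00 -1.000e-03 -5.110e-01]
```

View pics/b4.png

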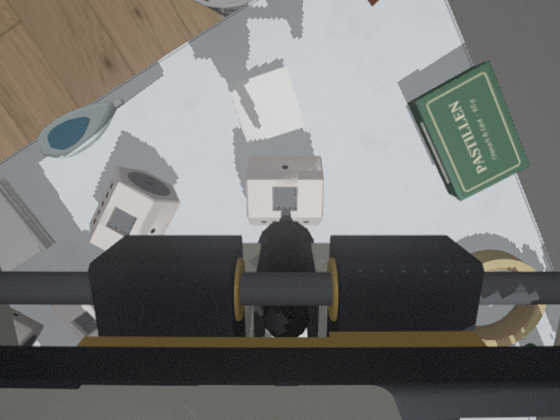

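The picture shows timer 4's button at (285,197), with the pen tip just in front of it at about (286,211). Timer 3's button is at (122,222) and timer 2's at (85,323).

```bash
python3 - <<'E'
from h import *
_,c=load('b4'); 
for p in [(285,197),(122,222),(85,323)]: print(atz(c,*p,.051))
print(proj(c,(.454,-.172,.174-.080)),arm.get_state()['eef_pos'])
E
```

```text
[ 0.45484109 -0.17269958  0.051     ]
[ 0.50223355 -0.04509021  0.051     ]
[0.44142853 0.04091093 0.051     ]
[284.58530317 213.17373832] [ 0.45401121 -0.17219133  0.17388945]
```

```bash
set -e
python3 -m crank '[{"dx":0.001,"dy":0,"dz":-0.012,"twist":0,"grip":-1},{"dx":0.001,"dy":0,"dz":-0.024,"twist":0,"grip":-1},{"dx":0.001,"dy":0,"dz":-0.034,"twist":0,"grip":-1},{"dx":0.001,"dy":0,"dz":-0.039,"twist":0,"grip":-1},{"dx":0.001,"dy":0,"dz":-0.04,"twist":0,"grip":-1}]' 30
python3 -m crank '[{"dx":0,"dy":0,"dz":-0.001,"twist":0,"grip":-1},{"dx":0,"dy":0,"dz":-0.002,"twist":0,"grip":-1},{"dx":0,"dy":0,"dz":-0.003,"twist":0,"grip":-1},{"dx":0,"dy":0,"dz":-0.004,"twist":0,"grip":-1},{"dx":0,"dy":0,"dz":-0.005,"twist":0,"grip":-1}]'
python3 -m crank '[{"dx":0,"dy":0,"dz":-0.001,"twist":0,"grip":-1},{"dx":0,"dy":0,"dz":-0.002,"twist":0,"grip":-1},{"dx":0,"dy":0,"dz":-0.003,"twist":0,"grip":-1},{"dx":0,"dy":0,"dz":-0.003,"twist":0,"grip":-1},{"dx":0,"dy":0,"dz":-0.003,"twist":0,"grip":-1}]'
```

```text
t: 45.12
eef_pos: [0.4541, -0.1722, 0.1324]
ee_rot: [3.141, 0.002, -0.512]
force: [-0.6, -0.4, -0.3]
width: 0.0157
gripper_force: 30.0
t: 45.53
eef_pos: [0.4551, -0.1722, 0.1288]
ee_rot: [-3.141, -0.001, -0.511]
force: [-0.7, 0.8, 3.1]
width: 0.0152
gripper_force: 30.0
t: 45.95
eef_pos: [0.4552, -0.1723, 0.1259]
ee_rot: [-3.141, -0.001, -0.511]
force: [-1.8, 0.0, 6.5]
width: 0.0155
gripper_force: 30.0
```

```bash
set -e
python3 -m crank '[{"dx":0,"dy":0,"dz":-0.001,"twist":0,"grip":-1},{"dx":0,"dy":0,"dz":-0.001,"twist":0,"grip":-1},{"dx":0,"dy":0,"dz":-0.001,"twist":0,"grip":-1},{"dx":0,"dy":0,"dz":-0.001,"twist":0,"grip":-1},{"dx":0,"dy":0,"dz":-0.001,"twist":0,"grip":-1}]'
python3 -m crank '[{"dx":0,"dy":0,"dz":0.01,"twist":0,"grip":-1},{"dx":0,"dy":0,"dz":0.025,"twist":0,"grip":-1},{"dx":0,"dy":0,"dz":0.04,"twist":0,"grip":-1},{"dx":0,"dy":0,"dz":0.045,"twist":0,"grip":-1},{"dx":0,"dy":0,"dz":0.049,"twist":0,"grip":-1}]'
python3 -m crank '[{"dx":0.012,"dy":0.032,"dz":0,"twist":0,"grip":-1},{"dx":0.024,"dy":0.064,"dz":0,"twist":0,"grip":-1},{"dx":0.036,"dy":0.096,"dz":0,"twist":0,"grip":-1},{"dx":0.0465,"dy":0.127,"dz":0,"twist":0,"grip":-1},{"dx":0.0465,"dy":0.127,"dz":0,"twist":0,"grip":-1}]'
python3 -m crank '[{"dx":0,"dy":0,"dz":0,"twist":0,"grip":-1},{"dx":0,"dy":0,"dz":0,"twist":0,"grip":-1},{"dx":0,"dy":0,"dz":0,"twist":0,"grip":-1},{"dx":0,"dy":0,"dz":0,"twist":0,"grip":-1},{"dx":0,"dy":0,"dz":0,"twist":0,"grip":-1}]'
./s.sh b3
python3 - <<'E'
from h import *
i,c=load('b3'); s=arm.get_state()['eef_pos']; print(s,proj(c,(*s[:2],.051)),proj(c,(.5022,-.045,.051)))
for b in blobs(i,(230,150,340,230),th=110,lo=60,hi=2000): print(b,atz(c,*b[1],.051).round(4))
g=cv2.cvtColor(i,cv2.COLOR_RGB2GRAY)
for v in range(165,225,3): print(v,' '.join('%3d'%x for x in g[v,250:325:4]))
E
```

```text
t: 46.37
eef_pos: [0.4556, -0.1724, 0.1257]
ee_rot: [-3.141, -0.002, -0.511]
force: [-1.9, 1.9, 13.3]
width: 0.0155
gripper_force: 30.0
t: 46.78
eef_pos: [0.4548, -0.1721, 0.1739]
ee_rot: [-3.141, -0.001, -0.512]
force: [-0.1, -0.3, 0.2]
width: 0.0154
gripper_force: 30.0
t: 47.2
eef_pos: [0.5027, -0.0414, 0.1727]
ee_rot: [-3.141, 0.0, -0.509]
force: [-0.1, 0.1, 0.1]
width: 0.0156
gripper_force: 30.0
t: 47.62
eef_pos: [0.5008, -0.046, 0.1732]
ee_rot: [3.142, 0.0, -0.513]
force: [0.6, 0.4, -0.4]
width: 0.0154
gripper_force: 30.0
b3 47.6667 [ 0.501 -0.046  0.173] [-3.142  0.    -0.513]
[ 0.50090933 -0.04588717  0.17329479] [284.65020888 198.04467279] [282.89948823 197.2125313 ]
(126, [302.5, 159.3]) [ 0.5212 -0.0734  0.051 ]
(339, [285.7, 224.1]) [ 0.4813 -0.0358  0.051 ]
165 154 156 151 150 150 150 150 153 217 217 216 216 219 200 150  97 106 215 216
168 153 153 149 149 106 152 152 208 215 217 216 217 217 218 210 167 104 107 216
171 153 150 152 118 145 151 151 218 217 216 217 218 216 216 217 214 176 128 133
174 153 150 153 154 150 149 203 215 216 218 217 218 216 218 219 219 219 189 152

[... 579 characters left out ...]
 213 136 137 139 139 141 141 106 216 216 189 189 198 194 215
201 148 149 206 217 197 127 139 139 140 141 144 137 215 217 187 196 199 208 214
204 152 146 216 216 218 204 125 140 140 140 129 213 215 193 188 198 192 213 213
207 148 189 216 216 215 217 218 137 136 142 137 217 213 187 125 198 208 213 214
210 147 216 213 216 214 216 217 218 133 112 205 213 203 187 186 193 213 214 214
213 165 215 217 218 216 217 218 217 112 113 149 212 197 201 197 205 213 213 214
216 214 216 216 216 216 215 217 217  93  81 117 208 191 202 193 214 212 215 215
219 202 216 216 216 216 217 217 220  74  77  77 186 200 199 201 211 211 212 214
222 210 194 216 216 217 218 168  81  66  63  64  73 167 194 213 209 211 213 214
```

Timer 4's button is on its stop (13 N at tip height 45.5 mm). Timer 3's button is centred at about (284,196), under the pen to within a millimetre, so I'll press it.

```bash
set -e
python3 -m crank '[{"dx":0.001,"dy":0,"dz":-0.012,"twist":0,"grip":-1},{"dx":0.001,"dy":0,"dz":-0.024,"twist":0,"grip":-1},{"dx":0.001,"dy":0,"dz":-0.034,"twist":0,"grip":-1},{"dx":0.001,"dy":0,"dz":-0.039,"twist":0,"grip":-1},{"dx":0.001,"dy":0,"dz":-0.04,"twist":0,"grip":-1}]' 30
python3 -m crank '[{"dx":0,"dy":0,"dz":-0.002,"twist":0,"grip":-1},{"dx":0,"dy":0,"dz":-0.004,"twist":0,"grip":-1},{"dx":0,"dy":0,"dz":-0.006,"twist":0,"grip":-1},{"dx":0,"dy":0,"dz":-0.007,"twist":0,"grip":-1},{"dx":0,"dy":0,"dz":-0.008,"twist":0,"grip":-1}]'
python3 -m crank '[{"dx":0,"dy":0,"dz":-0.0005,"twist":0,"grip":-1},{"dx":0,"dy":0,"dz":-0.0005,"twist":0,"grip":-1},{"dx":0,"dy":0,"dz":-0.001,"twist":0,"grip":-1},{"dx":0,"dy":0,"dz":-0.001,"twist":0,"grip":-1},{"dx":0,"dy":0,"dz":-0.001,"twist":0,"grip":-1}]'
python3 -m crank '[{"dx":0,"dy":0,"dz":0.01,"twist":0,"grip":-1},{"dx":0,"dy":0,"dz":0.025,"twist":0,"grip":-1},{"dx":0,"dy":0,"dz":0.04,"twist":0,"grip":-1},{"dx":0,"dy":0,"dz":0.045,"twist":0,"grip":-1},{"dx":0,"dy":0,"dz":0.049,"twist":0,"grip":-1}]'
python3 -m crank '[{"dx":-0.02,"dy":0.03,"dz":0,"twist":0,"grip":-1},{"dx":-0.04,"dy":0.06,"dz":0,"twist":0,"grip":-1},{"dx":-0.06,"dy":0.084,"dz":0,"twist":0,"grip":-1},{"dx":-0.06,"dy":0.085,"dz":0,"twist":0,"grip":-1},{"dx":-0.06,"dy":0.085,"dz":0,"twist":0,"grip":-1}]'
python3 -m crank '[{"dx":0,"dy":0,"dz":0,"twist":0,"grip":-1},{"dx":0,"dy":0,"dz":0,"twist":0,"grip":-1},{"dx":0,"dy":0,"dz":0,"twist":0,"grip":-1},{"dx":0,"dy":0,"dz":0,"twist":0,"grip":-1},{"dx":0,"dy":0,"dz":0,"twist":0,"grip":-1}]'
./s.sh b2
python3 - <<'E'
from h import *
i,c=load('b2'); s=arm.get_state()['eef_pos']; print(s,proj(c,(*s[:2],.051)),proj(c,(.4414,.04,.051)))
g=cv2.cvtColor(i,cv2.COLOR_RGB2GRAY)
for v in range(165,228,3): print(v,' '.join('%3d'%x for x in g[v,250:325:4]))
E
```

```text
t: 48.08
eef_pos: [0.5015, -0.0455, 0.1322]
ee_rot: [3.14, 0.001, -0.512]
force: [0.0, 0.3, -0.9]
width: 0.0155
gripper_force: 30.0
t: 48.5
eef_pos: [0.5026, -0.0452, 0.1258]
ee_rot: [-3.141, -0.001, -0.511]
force: [-1.6, -0.4, 10.6]
width: 0.0154
gripper_force: 30.0
t: 48.92
eef_pos: [0.503, -0.0452, 0.1258]
ee_rot: [-3.141, -0.002, -0.511]
force: [-3.6, -0.1, 11.4]
width: 0.0155
gripper_force: 30.0
t: 49.33
eef_pos: [0.5026, -0.0449, 0.1742]
ee_rot: [-3.14, -0.001, -0.511]
force: [0.7, 0.8, -0.3]
width: 0.0156
gripper_force: 30.0
t: 49.75
eef_pos: [0.4413, 0.0409, 0.1732]
ee_rot: [-3.141, 0.0, -0.508]
force: [0.5, 0.6, -0.0]
width: 0.0153
gripper_force: 30.0
t: 50.17
eef_pos: [0.4424, 0.0393, 0.173]
ee_rot: [3.141, 0.0, -0.513]
force: [-0.2, 0.0, -0.7]
width: 0.0153
gripper_force: 30.0
b2 50.2167 [0.442 0.039 0.173] [ 3.141  0.    -0.513]
[0.44231187 0.03937282 0.1730788 ] [284.68997524 198.24322429] [284.56811492 199.57347659]
165 148 150 150  66 106 152 151 152 150 131 132 134 132 137 135 135 153 152 153
168 152 152  79  99 155 150 150 151 150 144 133 135 138 137 137 139 153 154 
[... 823 characters left out ...]
 148 147  97  92  90  90  88  89  91 133 147 149 133 133 142
204 144 124  69 124 146 146 126  88  85  91  86  89 110 145 147 149 137 134 133
207 151 127 112 121 128 144 148 106  87  85  86 116 143 147 147 152 150 131 131
210 148 148 122 107 123 141 144 138 100 104 114 142 148 150 146 149 148 140 133
213 151 150 134 111 115 126 143 146 103 105 109 147 149 149 147 149 149 149 135
216 146 149 152 123 124 122 134 145  79  58  91 148 148 147 149 150 148 149 149
219 150 148 150 144 122  83 129 140  56  61  54 151 146 147 145 151 147 151 131
222 150 151 148 148 124 108  86  44  44  40  47  51 120 149 146 149 145 128 151
225 150 149 150 148 149  42  46  45  42  46  47  46  49 101 147 147 125 151 152
```

```bash
set -e
python3 -m crank '[{"dx":0,"dy":0,"dz":-0.012,"twist":0,"grip":-1},{"dx":0,"dy":0,"dz":-0.024,"twist":0,"grip":-1},{"dx":0,"dy":0,"dz":-0.034,"twist":0,"grip":-1},{"dx":0,"dy":0,"dz":-0.039,"twist":0,"grip":-1},{"dx":0,"dy":0,"dz":-0.04,"twist":0,"grip":-1}]' 30
python3 -m crank '[{"dx":0,"dy":0,"dz":-0.002,"twist":0,"grip":-1},{"dx":0,"dy":0,"dz":-0.004,"twist":0,"grip":-1},{"dx":0,"dy":0,"dz":-0.006,"twist":0,"grip":-1},{"dx":0,"dy":0,"dz":-0.007,"twist":0,"grip":-1},{"dx":0,"dy":0,"dz":-0.008,"twist":0,"grip":-1}]'
python3 -m crank '[{"dx":0,"dy":0,"dz":-0.0005,"twist":0,"grip":-1},{"dx":0,"dy":0,"dz":-0.0005,"twist":0,"grip":-1},{"dx":0,"dy":0,"dz":-0.001,"twist":0,"grip":-1},{"dx":0,"dy":0,"dz":-0.001,"twist":0,"grip":-1},{"dx":0,"dy":0,"dz":-0.001,"twist":0,"grip":-1}]'
python3 -m crank '[{"dx":0,"dy":0,"dz":0.01,"twist":0,"grip":-1},{"dx":0,"dy":0,"dz":0.025,"twist":0,"grip":-1},{"dx":0,"dy":0,"dz":0.04,"twist":0,"grip":-1},{"dx":0,"dy":0,"dz":0.045,"twist":0,"grip":-1},{"dx":0,"dy":0,"dz":0.049,"twist":0,"grip":-1}]'
python3 -m crank '[{"dx":0.008,"dy":0.035,"dz":0,"twist":0,"grip":-1},{"dx":0.016,"dy":0.07,"dz":0,"twist":0,"grip":-1},{"dx":0.024,"dy":0.105,"dz":0,"twist":0,"grip":-1},{"dx":0.025,"dy":0.114,"dz":0,"twist":0,"grip":-1},{"dx":0.025,"dy":0.114,"dz":0,"twist":0,"grip":-1}]'
python3 -m crank '[{"dx":0,"dy":0,"dz":0,"twist":0,"grip":-1},{"dx":0,"dy":0,"dz":0,"twist":0,"grip":-1},{"dx":0,"dy":0,"dz":0,"twist":0,"grip":-1},{"dx":0,"dy":0,"dz":0,"twist":0,"grip":-1},{"dx":0,"dy":0,"dz":0,"twist":0,"grip":-1}]'
./s.sh b1
python3 - <<'E'
from h import *
i,c=load('b1'); s=arm.get_state()['eef_pos']; print(s,proj(c,(*s[:2],.051)))
g=cv2.cvtColor(i,cv2.COLOR_RGB2GRAY)
for v in range(165,228,3): print(v,' '.join('%3d'%x for x in g[v,246:325:4]))
E
```

```text
t: 50.63
eef_pos: [0.4417, 0.0394, 0.1324]
ee_rot: [3.14, 0.001, -0.512]
force: [-0.9, -0.3, -0.9]
width: 0.0155
gripper_force: 30.0
t: 51.05
eef_pos: [0.4426, 0.0399, 0.1258]
ee_rot: [-3.141, -0.001, -0.511]
force: [-0.5, -1.1, 11.5]
width: 0.0155
gripper_force: 30.0
t: 51.47
eef_pos: [0.443, 0.0399, 0.1257]
ee_rot: [-3.141, -0.002, -0.511]
force: [-2.8, -1.7, 12.5]
width: 0.0154
gripper_force: 30.0
t: 51.88
eef_pos: [0.4424, 0.0401, 0.1739]
ee_rot: [-3.14, -0.001, -0.511]
force: [-0.7, 0.2, -0.7]
width: 0.0153
gripper_force: 30.0
t: 52.3
eef_pos: [0.4673, 0.156, 0.1722]
ee_rot: [3.141, 0.001, -0.509]
force: [-1.0, -0.1, -0.6]
width: 0.0156
gripper_force: 30.0
t: 52.72
eef_pos: [0.4671, 0.1532, 0.1734]
ee_rot: [-3.141, -0.0, -0.512]
force: [0.1, -0.5, -0.0]
width: 0.0154
gripper_force: 30.0
b1 52.7667 [0.467 0.153 0.173] [-3.141 -0.    -0.512]
[0.46715269 0.15329526 0.17342159] [284.75973368 198.10565419]
165 155 156 158 136 155 144 139 140 140 140 140 143 142 143 141 140 150 150 150 152
168 156 156 145 182 175 154 150 140 139 138 138 143 143 145 142 140 137 150 151 149
171 153 154 
[... 883 characters left out ...]
 149 152 150 149 149 152 138
204 185 185 191 217 215 211 126 138 138 140  91  96 134 150 153 153 150 152 149 150
207 184 109 186 190 217 215 214 134 136 139 106 110 151 152 150 149 147 149 149 124
210 212 183 186 178 184 212 213 215 149 116 109 134 149 148 150 149 150 149 151 148
213 215 214 185 143 181 182 209 210 216 109 106 110 152 151 149 150 148 149 124 150
216 215 215 215 191 184 143 183 203 212  88  73  92 150 151 147 149 147 148 151 150
219 213 215 213 214 197 178 160 183 203  67  68  66 148 149 149 150 149 126 151 149
222 213 214 214 214 213 206 183 123  74  60  63  56  57 119 149 151 147 148 152 150
225 214 214 215 214 212 214  77  60  55  60  55  54  55  54 106 149 129 150 150 150
```

```bash
set -e
python3 -m crank '[{"dx":0,"dy":0,"dz":-0.012,"twist":0,"grip":-1},{"dx":0,"dy":0,"dz":-0.024,"twist":0,"grip":-1},{"dx":0,"dy":0,"dz":-0.034,"twist":0,"grip":-1},{"dx":0,"dy":0,"dz":-0.039,"twist":0,"grip":-1},{"dx":0,"dy":0,"dz":-0.04,"twist":0,"grip":-1}]' 30
python3 -m crank '[{"dx":0,"dy":0,"dz":-0.002,"twist":0,"grip":-1},{"dx":0,"dy":0,"dz":-0.004,"twist":0,"grip":-1},{"dx":0,"dy":0,"dz":-0.006,"twist":0,"grip":-1},{"dx":0,"dy":0,"dz":-0.007,"twist":0,"grip":-1},{"dx":0,"dy":0,"dz":-0.008,"twist":0,"grip":-1}]'
python3 -m crank '[{"dx":0,"dy":0,"dz":-0.0005,"twist":0,"grip":-1},{"dx":0,"dy":0,"dz":-0.0005,"twist":0,"grip":-1},{"dx":0,"dy":0,"dz":-0.001,"twist":0,"grip":-1},{"dx":0,"dy":0,"dz":-0.001,"twist":0,"grip":-1},{"dx":0,"dy":0,"dz":-0.001,"twist":0,"grip":-1}]'
python3 -m crank '[{"dx":0,"dy":0,"dz":0.015,"twist":0,"grip":-1},{"dx":0,"dy":0,"dz":0.04,"twist":0,"grip":-1},{"dx":0,"dy":0,"dz":0.07,"twist":0,"grip":-1},{"dx":0,"dy":0,"dz":0.1,"twist":0,"grip":-1},{"dx":0,"dy":0,"dz":0.12,"twist":0,"grip":-1}]'
python3 -m crank '[{"dx":0.008,"dy":-0.035,"dz":0,"twist":0,"grip":-1},{"dx":0.016,"dy":-0.07,"dz":0,"twist":0,"grip":-1},{"dx":0.024,"dy":-0.105,"dz":0,"twist":0,"grip":-1},{"dx":0.032,"dy":-0.14,"dz":0,"twist":0,"grip":-1},{"dx":0.04,"dy":-0.175,"dz":0,"twist":0,"grip":-1}]'
python3 -m crank '[{"dx":0.008,"dy":-0.035,"dz":0,"twist":0,"grip":-1},{"dx":0.016,"dy":-0.07,"dz":0,"twist":0,"grip":-1},{"dx":0.024,"dy":-0.105,"dz":0,"twist":0,"grip":-1},{"dx":0.032,"dy":-0.14,"dz":0,"twist":0,"grip":-1},{"dx":0.04,"dy":-0.175,"dz":0,"twist":0,"grip":-1}]'
python3 -m crank '[{"dx":0.008,"dy":-0.03,"dz":0,"twist":0,"grip":-1},{"dx":0.016,"dy":-0.06,"dz":0,"twist":0,"grip":-1},{"dx":0.024,"dy":-0.09,"dz":0,"twist":0,"grip":-1},{"dx":0.03,"dy":-0.12,"dz":0,"twist":0,"grip":-1},{"dx":0.0345,"dy":-0.134,"dz":0,"twist":0,"grip":-1}]'
python3 -m crank '[{"dx":0,"dy":0,"dz":0,"twist":0,"grip":-1},{"dx":0,"dy":0,"dz":0,"twist":0,"grip":-1},{"dx":0,"dy":0,"dz":0,"twist":0,"grip":-1},{"dx":0,"dy":0,"dz":0,"twist":0,"grip":-1},{"dx":0,"dy":0,"dz":0,"twist":0,"grip":-1}]'
python3 -c "
from h import *
snap('top','top5');snap('scene','scene5'); print(arm.get_state()['eef_pos'])"
```

```text
t: 53.18
eef_pos: [0.4667, 0.1533, 0.1322]
ee_rot: [3.14, 0.001, -0.512]
force: [0.2, 0.1, -0.2]
width: 0.0155
gripper_force: 30.0
t: 53.6
eef_pos: [0.4676, 0.154, 0.1258]
ee_rot: [-3.141, -0.001, -0.511]
force: [-1.0, -0.8, 12.0]
width: 0.0156
gripper_force: 30.0
t: 54.02
eef_pos: [0.4679, 0.1541, 0.1257]
ee_rot: [-3.14, -0.001, -0.511]
force: [-3.6, -0.3, 12.1]
width: 0.0152
gripper_force: 30.0
t: 54.43
eef_pos: [0.4679, 0.1542, 0.2472]
ee_rot: [-3.139, -0.002, -0.511]
force: [2.1, -0.4, -1.1]
width: 0.0155
gripper_force: 30.0
t: 54.85
eef_pos: [0.5072, -0.0225, 0.2445]
ee_rot: [-3.141, -0.0, -0.511]
force: [0.1, 0.6, 0.3]
width: 0.0151
gripper_force: 30.0
t: 55.27
eef_pos: [0.5473, -0.1979, 0.2442]
ee_rot: [-3.141, -0.0, -0.511]
force: [1.2, 1.4, -0.1]
width: 0.0156
gripper_force: 30.0
t: 55.68
eef_pos: [0.5817, -0.3332, 0.2434]
ee_rot: [3.141, 0.001, -0.513]
force: [0.5, 0.5, -1.6]
width: 0.0158
gripper_force: 30.0
t: 56.1
eef_pos: [0.5817, -0.3292, 0.2447]
ee_rot: [-3.141, -0.001, -0.51]
force: [-0.6, 0.4, -0.3]
width: 0.0153
gripper_force: 30.0
[ 0.58180772 -0.32936488  0.24476883]
```

```bash
set -e
python3 -m crank '[{"dx":0,"dy":-0.0017,"dz":-0.02,"twist":0,"grip":-1},{"dx":0,"dy":-0.0017,"dz":-0.04,"twist":0,"grip":-1},{"dx":0,"dy":-0.0017,"dz":-0.06,"twist":0,"grip":-1},{"dx":0,"dy":-0.0017,"dz":-0.075,"twist":0,"grip":-1},{"dx":0,"dy":-0.0017,"dz":-0.08,"twist":0,"grip":-1}]' 30
python3 -m crank '[{"dx":0,"dy":0,"dz":-0.004,"twist":0,"grip":-1},{"dx":0,"dy":0,"dz":-0.008,"twist":0,"grip":-1},{"dx":0,"dy":0,"dz":-0.012,"twist":0,"grip":-1},{"dx":0,"dy":0,"dz":-0.016,"twist":0,"grip":-1},{"dx":0,"dy":0,"dz":-0.02,"twist":0,"grip":-1}]'
python3 -m crank '[{"dx":0,"dy":0,"dz":-0.01,"twist":0,"grip":-1},{"dx":0,"dy":0,"dz":-0.02,"twist":0,"grip":-1},{"dx":0,"dy":0,"dz":-0.03,"twist":0,"grip":-1},{"dx":0,"dy":0,"dz":-0.038,"twist":0,"grip":-1},{"dx":0,"dy":0,"dz":-0.042,"twist":0,"grip":-1}]'
python3 -m crank '[{"dx":0,"dy":0,"dz":-0.003,"twist":0,"grip":-1},{"dx":0,"dy":0,"dz":-0.005,"twist":0,"grip":-1},{"dx":0,"dy":0,"dz":-0.007,"twist":0,"grip":-1},{"dx":0,"dy":0,"dz":-0.008,"twist":0,"grip":-1},{"dx":0,"dy":0,"dz":-0.0085,"twist":0,"grip":-1}]'
```

```text
t: 56.62
eef_pos: [0.5804, -0.3308, 0.1617]
ee_rot: [3.141, 0.004, -0.511]
force: [0.1, -0.1, -0.9]
width: 0.0155
gripper_force: 30.0
t: 57.03
eef_pos: [0.582, -0.3319, 0.1447]
ee_rot: [-3.141, -0.001, -0.511]
force: [-0.2, -0.3, -0.0]
width: 0.0151
gripper_force: 30.0
t: 57.45
eef_pos: [0.5808, -0.3316, 0.1001]
ee_rot: [3.141, 0.002, -0.512]
force: [0.2, 0.6, 0.3]
width: 0.0155
gripper_force: 30.0
t: 57.87
eef_pos: [0.5818, -0.3319, 0.0939]
ee_rot: [-3.142, -0.0, -0.511]
force: [-0.7, 0.2, 0.2]
width: 0.0154
gripper_force: 30.0
```

```bash
set -e
python3 -m crank '[{"dx":0,"dy":0,"dz":-0.0007,"twist":0,"grip":-1},{"dx":0,"dy":0,"dz":-0.0007,"twist":0,"grip":-1},{"dx":0,"dy":0,"dz":-0.0007,"twist":0,"grip":-0.5},{"dx":0,"dy":0,"dz":-0.0007,"twist":0,"grip":0},{"dx":0,"dy":0,"dz":-0.0007,"twist":0,"grip":0.5}]' 10
python3 -m crank '[{"dx":0,"dy":0,"dz":0,"twist":0,"grip":1},{"dx":0,"dy":0,"dz":0,"twist":0,"grip":1},{"dx":0,"dy":0,"dz":0,"twist":0,"grip":1},{"dx":0,"dy":0,"dz":0,"twist":0,"grip":1},{"dx":0,"dy":0,"dz":0,"twist":0,"grip":1}]'
python3 -m crank '[{"dx":0,"dy":0,"dz":0.02,"twist":0,"grip":1},{"dx":0,"dy":0,"dz":0.05,"twist":0,"grip":1},{"dx":0,"dy":0,"dz":0.08,"twist":0,"grip":1},{"dx":0,"dy":0,"dz":0.115,"twist":0,"grip":1},{"dx":0,"dy":0,"dz":0.15,"twist":0,"grip":1}]'
python3 -m crank '[{"dx":-0.02,"dy":0.02,"dz":0,"twist":0,"grip":1},{"dx":-0.02,"dy":0.02,"dz":0,"twist":0,"grip":1},{"dx":-0.02,"dy":0.02,"dz":0,"twist":0,"grip":1},{"dx":-0.02,"dy":0.02,"dz":0,"twist":0,"grip":1},{"dx":-0.02,"dy":0.02,"dz":0,"twist":0,"grip":1}]'
./s.sh p9
python3 - <<'E'
from h import *
snap('scene','scene9'); crop('p9','c1',210,110,350,230,4); crop('scene9','c2',165,170,445,285,2.85)
a=cv2.imread('pics/c1.png');b=cv2.imread('pics/c2.png'); a=cv2.resize(a,(310,266)); a=np.hstack([a,np.zeros((266,b.shape[1]-310,3),np.uint8)])
cv2.imwrite('pics/fin.png',np.vstack([a,b]))
_,c=load('p9'); print(proj(c,(.581,-.331,.08)),proj(c,(.581,-.331,.15)))
E
```

```text
t: 58.28
eef_pos: [0.5818, -0.3319, 0.0933]
ee_rot: [-3.142, -0.0, -0.511]
force: [-0.3, -0.7, -0.2]
width: 0.0301
gripper_force: 0.0
t: 58.7
eef_pos: [0.5817, -0.3318, 0.0931]
ee_rot: [3.142, 0.0, -0.511]
force: [-0.1, -0.2, -0.0]
width: 0.0632
gripper_force: 0.0
t: 59.12
eef_pos: [0.5812, -0.3317, 0.2444]
ee_rot: [3.141, 0.001, -0.511]
force: [1.6, -0.5, 0.2]
width: 0.0873
gripper_force: 0.0
t: 59.53
eef_pos: [0.5617, -0.312, 0.2424]
ee_rot: [3.141, 0.001, -0.512]
force: [-0.1, -0.5, -0.4]
width: 0.0878
gripper_force: 0.0
p9 59.5833 [ 0.562 -0.312  0.242] [ 3.141e+00  1.000e-03 -5.120e-01]
[292.77125922 158.81007697] [294.74650459 172.15584368]
```

View pics/fin.png

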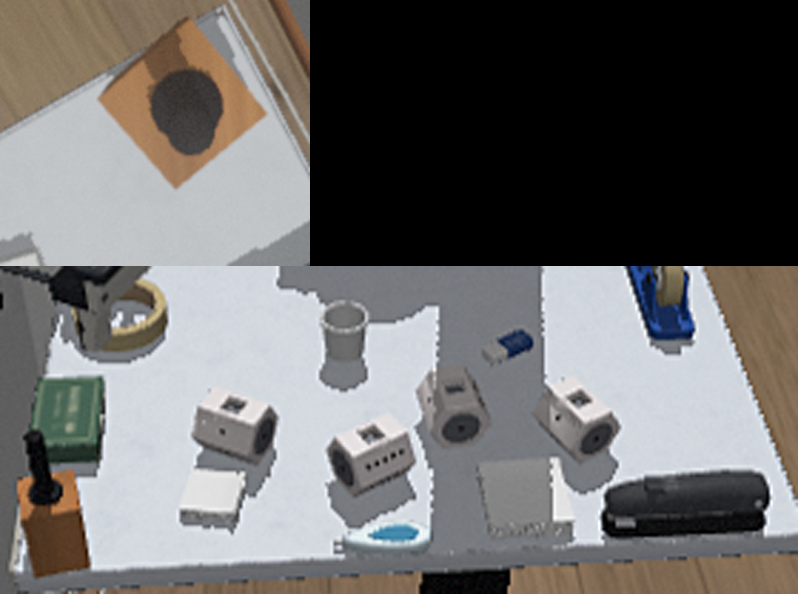

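The pen stands upright in the block with its collar on the wood. All four timers show sunk buttons, and the pad is where it was, so I'm handing in.

```bash
python3 -m crank '[{"dx":0,"dy":0,"dz":0,"twist":0,"grip":1},{"dx":0,"dy":0,"dz":0,"twist":0,"grip":1},{"dx":0,"dy":0,"dz":0,"twist":0,"grip":1},{"dx":0,"dy":0,"dz":0,"twist":0,"grip":1},{"dx":0,"dy":0,"dz":0,"twist":0,"grip":1}]'; python3 -c "
from station import arm
print(arm.job_done())"
```

```text
t: 60.05
eef_pos: [0.5617, -0.3119, 0.243]
ee_rot: [3.142, 0.0, -0.511]
force: [0.6, -0.5, 0.5]
width: 0.0881
gripper_force: 0.0
the job is handed in; nothing more can be done
None
```

I handed the job in at about 60 s: all four timers lie button up, every button was pressed to its stop with the pen tip, and the pen is back upright in its block with the pad left in place; the hand-in returned no verdict.

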